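# Gauge two flanged bushes on a leaning pin, sort them, and roll the tote into its bay

### The arm

A 6-joint arm with a two-finger parallel gripper is mounted at the origin on the work surface. World frame = base frame: x ahead of the robot, y to its left, z up, the work surface at z = 0. Lengths are in m, angles in degrees, forces in N, time in s.
With the tool pointing down it reaches from about 0.35 to 0.85 m from the base axis. Payload 8.1 kg.
Tool frame: the origin (TCP) lies at the very end of the fingers, on their centre line; the grasp point (between the pads) lies hold_point_z behind it (hold_point_z is the distance from the TCP to the grasp point, in m); z points along the fingers, y is the line along which they close (so a half turn about z gives the same grasp; the last joint's range is limited). The gripper opens to 93 mm and grips with 3 to 60 N. Pads are 15 mm wide; open, the fingers measure 128 mm over their backs; the gripper's body (75 mm by 188 mm) begins 65 mm behind the grasp point.
Start: joints at [-70.325, 7.471, 85.268, -0, 87.261, -4.893], TCP at [0.249, -0.546, 0.219] pointing down, gripper open.
Joint ranges: [-169.43, 169.43], [-51.17, 129.36], [1.28, 143.12], [-76.62, 256.62], [0, 156.53], [-152.29, 152.29]. Speed limits (degrees/s): [136.94, 136.94, 159.86, 180, 180, 180].

### API

Orientations are given as a 3x3 rotation matrix whose columns are the frame's x, y, z axes.
In Python, from plant import state, snapshot, sign_off, hold_point_z gives the robot as it stands.
- The arm moves only by the shell command python3 -m pendant 'ROWS' [FORCE]. ROWS is JSON, a list of rows, each a list of 3 entries, a list of its own where there are three numbers: the opening, from -1 (shut) to 1 (fully open), then the shift along the world's x, y, z each as a share of 0.025 m, from -1 to 1, then the turn about the world's z as a share of 0.12 rad, from -1 to 1. A call has 1 to 5 rows; each row shifts and turns the commanded pose from where the row before left it; what a row does not reach is not made up. A row lasts 1/8 s, in which the tool goes at most 62.5 mm and 10.7 degrees, less where a joint would pass 70% of its speed; a pose out of reach is approached as far as the arm can. A call with a number of a shift or a turn outside -1 to 1 is refused whole. A call with a gripper value outside its range is refused whole. The fingers move at their own pace and stop on an object; FORCE is the grip in N (left out, the last holds). Time passes only in rows, so rows that do not move let the fingers close. It gives the time, the measured TCP pose, the force, the opening and the grip force at its end, in the units of the state.
- state(): the state, without advancing time (a new reading comes with each control period).
- snapshot(name): name is "scene" or "top" or "wrist"; returns a dict with "pixels" (420x560x3 uint8, blue, green, red), "z_map" (420x560 float32, m along the optical axis (not along the pixel's ray), 0 where there is no reading), "K" (3x3 intrinsics, pixels), "R" (3x3) and "t" (3): a world point X has camera coordinates R X + t. Camera axes: x right, y down, z forward; pixel columns grow to the right and rows downward; lengths in m; the calibration is good to about 2 mm. A picture is of the moment at which its call begins.
- sign_off(): hands the job in; it is judged then, once.
The state is a dict: "time": time; "q": joint angles; "dq": joint speeds; "tau": joint torques, N m; "tool_pos": TCP position; "ee_rot": TCP orientation; "contact_force": force on the tool from outside, world axes, zero at the start; "ft_torque": the same for the moment, N m; "gripper_width": finger opening in m; "grasp_force": force on a finger pad.
Only numpy, scipy, OpenCV 4.12 (cv2) and the standard library are available. Lean on these libraries where they do the work, as an engineer would, in place of code of your own. Each camera call takes 0.05 s, during which the arm holds its last target. There are 200 camera calls.

### The job

Try the two flanged steel bushes on the leaning gauge pin, one at a time, flange first and without forcing: if it slides fully down onto the collar it is good, so stand it upright in the grey tote on the rollers; if it passes the thin pilot but stops at the step of the pin it is bad, so stand it upright in the aluminium reject tray. Put the first bush away before you try the second, and set them down rather than drop them. When both are sorted, push the tote along the rollers fully home against the end stop of its bay, and leave everything else on the bench where it stands.

Things in the scene. Friction and masses are not known exactly. Their poses are not given: they have to be found in the camera images.
- bush_1: flanged steel bush standing upright, 60 mm tall, 0.2 kg: at the bottom a flange 44 mm in diameter and 6 mm thick, above it a round sleeve 32 mm in outside diameter with a through bore. Origin: centre of its underside (flange face), z up along the bore. Whether its bore fits the gauge pin is to be found by trying
- bush_2: a second flanged steel bush, the same outside as bush_1 (same sizes, mass and origin), also standing upright; only the bores differ: a good bore is 3 mm wider than the full pin, a bad one (2 mm wider than the pilot) passes only the pilot, and an off-centre good one can catch at the step. Whether it fits is to be found by trying
- gauge_pin: fixed stepped steel pin leaning 35 degrees from vertical, tip towards the robot. Origin: centre of its foot on the face of a 44 mm collar, 82 mm above the table; z along the pin to the tip, y horizontal. 16 mm diameter to z = 32 mm, then a 12 mm pilot to 47 mm. A good bush goes down until its flange lies on the collar; a bad one stops at the step, its flange about 33 mm above the collar
- gauge_stand: fixed stand of the gauge, base plate 110 x 80 x 14 mm with a leaning block that carries the pin; origin: centre of its underside on the table; pin tip leans to its -x
- reject_tray: fixed open aluminium tray on the table, 110 x 110 mm outside, 30 mm high, walls and floor 3 mm; origin: centre of its underside. For the bush that fails
- track: fixed roller track, 340 mm long (x), 140 mm wide; origin: centre of its underside. Eleven free rollers across it, tops 45 mm above the table. Side rails, 118 mm apart inside, rise to 58 mm, and to 88 mm along the bay, the last 110 mm at the +x end, where an 88 mm high end stop has its inner face at x = +160 mm. The -x end is open
- tote: loose open grey tote on the rollers between the rails, 120 mm along the track (x), 110 mm wide, 40 mm high, walls and floor 4 mm, 0.35 kg; origin: centre of its underside. It rolls along with under 2 N. Against the end stop its origin is at x = +100 mm of the track. For the bush that passes
- carton: bystander: small cardboard carton, 45 x 45 x 45 mm; origin: centre of its underside
- valve_coil: bystander: black valve coil, 45 x 40 mm, 44 mm high; origin: centre of its underside
- brass_fitting: bystander: round brass fitting, 32 mm diameter, 36 mm high, standing; origin: centre of its underside
- port_plug: bystander: red plastic port plug, 34 mm diameter, 36 mm high; origin: centre of its underside
- nozzle: bystander: black tapered nozzle standing upright, 34 mm diameter at the foot, 110 mm tall; origin: centre of its underside
- bottle: bystander: blue bottle, 70 mm diameter, 200 mm tall; origin: centre of its underside
- screwdriver: bystander: screwdriver lying on the table, 160 mm long; origin about the middle of its length
There are look-alikes about, which are no part of the job. Leave any turquoise or yellow look-alike of the bush_2 alone.

How it is judged:
By the outcome, as a careful person would: the job done as asked, in the order asked, and still so for the second after the job is handed in, with the robot touching nothing.
It also fails if it takes over 72 s, if anything falls off the work surface, if the arm or the gripper's body presses on something with over 40 N, if the wrist force passes 120 N, or if a joint passes its speed limit or range.

## Working session

There is one attempt and no reset: what is moved stays moved. The work goes in short steps, Python scripts to look and compute and a shell command to move; the robot and the scene stay as the last step left them, time stands still between calls to the robot, and variables do not carry over. Pictures are saved under pics/ and viewed, at most 10 in all, crops included, and the job is handed in when it is done.

```bash
mkdir -p pics
cat > h.py <<'E'
import numpy as np, cv2
from plant import state, snapshot, sign_off, hold_point_z
def ray(s,u,v,z):
    R,t,K=np.array(s["R"]),np.array(s["t"]),np.array(s["K"])
    c=-R.T@t; d=R.T@np.linalg.inv(K)@np.array([u,v,1.]); return c+d*(z-c[2])/d[2]
def cloud(s):
    R,t,K=np.array(s["R"]),np.array(s["t"]),np.array(s["K"]); z=s["z_map"]
    v,u=np.indices(z.shape); p=np.stack([(u-K[0,2])/K[0,0]*z,(v-K[1,2])/K[1,1]*z,z],-1)
    w=(p-t)@R; w[z<=0]=np.nan; return w
E
python3 - <<'E'
from h import *
import pickle
print(hold_point_z, state())
for n in("scene","top"):
    s=snapshot(n); cv2.imwrite(f"pics/{n}0.png",s["pixels"]); pickle.dump(s,open(n+"0.pkl","wb")); print(n,-np.array(s["R"]).T@s["t"])
E
```

```text
0.0188 {'time': 0.0, 'q': array([-7.03240473e+01,  7.51646946e+00,  8.53278288e+01,  2.87487700e-04,
        8.72608587e+01, -4.89236327e+00]), 'dq': array([-0.01000514, -0.06850948, -0.07148196, -0.05837862,  0.0483195 ,
        0.08705732]), 'tau': array([ 9.51774382e-04, -5.59822297e+01, -4.91769826e+01,  7.70053128e-02,
        3.51730711e-02, -1.61783637e-04]), 'tool_pos': array([ 0.24930684, -0.54513916,  0.21758715]), 'ee_rot': array([[ 9.09466321e-01,  4.15777147e-01, -6.13237777e-04],
       [ 4.15777568e-01, -9.09464690e-01,  1.72985962e-03],
       [ 1.61517992e-04, -1.82821957e-03, -9.99998316e-01]]), 'contact_force': array([-0.54464945,  0.32910199,  0.365436  ]), 'ft_torque': array([ 0.02396158, -0.00245071,  0.00469954]), 'grasp_force': 0.0, 'gripper_width': 0.09309883739385938}
scene [ 1.39377238 -0.36959792  0.71370542]
top [ 0.36438811 -0.09782047  1.27388605]
```

View pics/scene0.png

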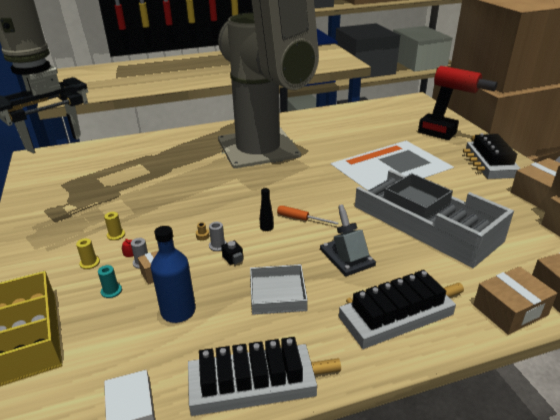

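View pics/top0.png

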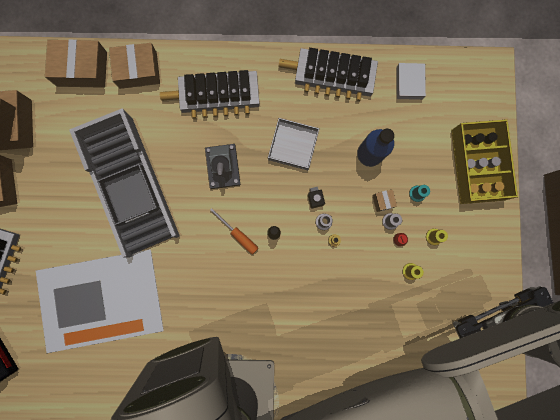

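Run:
```python
from h import *
import pickle
s=pickle.load(open("top0.pkl","rb")); c=cloud(s); sc=pickle.load(open("scene0.pkl","rb")); c2=cloud(sc)
a=cv2.resize(s["pixels"][110:260,290:450],(800,750))[:600]
b=s["pixels"][100:260,60:260]
out=np.zeros((600,800,3),np.uint8)
out[:,:400]=cv2.resize(s["pixels"][110:260,300:400],(400,600)); out[:320,400:]=cv2.resize(b,(400,320)); out[320:,400:]=cv2.resize(sc["pixels"][190:302,90:250],(400,280))
cv2.imwrite("pics/crop1.png",out)
for nm,(v0,v1,u0,u1) in dict(b392=(208,232,380,404),b324=(209,233,312,336)).items():
    p=c[v0:v1,u0:u1].reshape(-1,3); p=p[p[:,2]>.056]; p=p[p[:,2]<.068]; print(nm,len(p),p.mean(0),(p.max(0)+p.min(0))/2,p.min(0),p.max(0))
# bystanders/others heights
for u,v in [(317,197),(335,240),(385,200),(401,239),(274,233),(375,145),(294,144),(222,165),(131,195)]: print(u,v,c[v,u])
# gauge pin high points in top + scene
for n,cc in(("top",c),("scene",c2)):
    g=cc.reshape(-1,3); i=np.nanmean(cc[150:185,208:238].reshape(-1,3),0) if n=="top" else None
    m=(np.abs(g[:,0]-c[165,222,0])<.09)&(np.abs(g[:,1]-c[165,222,1])<.07)
    g=g[m]
    for lo in np.arange(.01,.14,.01):
        q=g[(g[:,2]>lo)&(g[:,2]<=lo+.01)]
        if len(q): print(n,round(lo,3),len(q),q.mean(0).round(4),q.min(0).round(4),q.max(0).round(4))
```

```text
b392 101 [ 0.46498442 -0.40468995  0.06018811] [ 0.46484028 -0.4051376   0.06079316] [ 0.45072543 -0.42042242  0.05605612] [ 0.47895514 -0.38985278  0.06553019]
b324 83 [ 0.4606019  -0.23086326  0.05998845] [ 0.46069194 -0.23097114  0.06073718] [ 0.44561022 -0.24494609  0.05601822] [ 0.47577365 -0.21699619  0.06545614]
317 197 [ 0.51971707 -0.21071242  0.04472649]
335 240 [ 0.41211727 -0.25784143  0.0369992 ]
385 200 [ 0.51538806 -0.38364528  0.04362719]
401 239 [ 0.41793256 -0.42766334  0.02754638]
274 233 [ 0.42340817 -0.10316998  0.10983637]
375 145 [ 0.63229523 -0.33663023  0.14818989]
294 144 [ 6.66043645e-01 -1.52573569e-01 -5.16496437e-04]
222 165 [0.58677122 0.02596046 0.09983763]
131 195 [0.51545691 0.25683219 0.04990602]
top 0.01 642 [0.5875 0.0312 0.0144] [ 0.542  -0.0105  0.01  ] [0.6599 0.081  0.02  ]
top 0.02 33 [0.5961 0.0296 0.0218] [ 0.5463 -0.0059  0.02  ] [0.6541 0.0742 0.0283]
top 0.03 30 [0.6397 0.0341 0.0368] [0.5961 0.0093 0.0306] [0.6523 0.0621 0.0399]
top 0.04 36 [0.6341 0.0354 0.0456] [0.5782 0.0086 0.04  ] [0.6504 0.064  0.0499]
top 0.05 63 [0.6128 0.0339 0
[... 924 characters left out ...]
07  0.0401] [0.6491 0.0651 0.0498]
scene 0.05 171 [0.6255 0.0309 0.0548] [0.5806 0.0066 0.0501] [0.6428 0.0621 0.0598]
scene 0.06 163 [0.6222 0.0321 0.0648] [0.578  0.0095 0.0601] [0.635  0.062  0.0699]
scene 0.07 151 [0.6158 0.0319 0.0746] [0.5815 0.0096 0.07  ] [0.6296 0.0607 0.0798]
scene 0.08 119 [0.6045 0.0311 0.0855] [0.5828 0.0113 0.0804] [0.6178 0.0529 0.09  ]
scene 0.09 47 [0.5917 0.0303 0.0941] [0.5777 0.0233 0.0901] [0.6121 0.0396 0.0997]
scene 0.1 46 [0.5802 0.0289 0.105 ] [0.5712 0.0221 0.1002] [0.589  0.0373 0.1099]
scene 0.11 30 [0.5721 0.0283 0.1147] [0.5646 0.0242 0.11  ] [0.5802 0.0338 0.1199]
scene 0.12 1 [0.5732 0.0298 0.1202] [0.5732 0.0298 0.1202] [0.5732 0.0298 0.1202]
```

View pics/crop1.png

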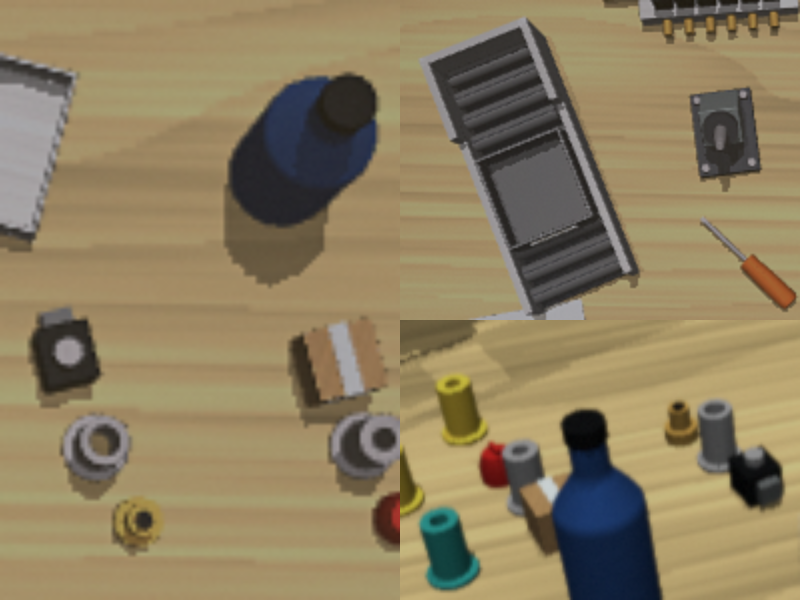

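Run:
```python
from h import *
import pickle
s=pickle.load(open("top0.pkl","rb")); c=cloud(s); c2=cloud(pickle.load(open("scene0.pkl","rb")))
def rect(p,name):
    p=p[:,:2]*1000; r=cv2.minAreaRect(p.astype(np.float32)); print(name,len(p),np.round(r[0],1),np.round(r[1],1),round(r[2],1))
def sel(cc,x0,x1,y0,y1,z0,z1):
    g=cc.reshape(-1,3); return g[(g[:,0]>x0)&(g[:,0]<x1)&(g[:,1]>y0)&(g[:,1]<y1)&(g[:,2]>z0)&(g[:,2]<z1)]
rect(sel(c,.52,.68,-.04,.1,.011,.018),"base top"); rect(sel(c2,.52,.68,-.04,.1,.011,.018),"base scene")
for n,cc in(("t",c),("s",c2)):
    rect(sel(cc,.55,.75,-.26,-.08,.020,.04),n+" tray")
    rect(sel(cc,.3,.75,.1,.42,.05,.1),n+" track")
    rect(sel(cc,.3,.75,.1,.42,.081,.096),n+" hi parts")
    p=sel(cc,.55,.595,.0,.06,.1,.119); q,v=np.linalg.lstsq(np.c_[p[:,2]-.082,np.ones(len(p))],p[:,:2],rcond=None)[0]; print(n,"pin slope",q,"foot",v)
```

```text
base top 551 [601.6  35.3] [110.2  79.8] 8.5
base scene 373 [605.2  33.8] [110.8  79.8] 9.4
t tray 267 [ 662.1 -148.9] [110.  110.9] 76.3
t track 3324 [544.4 273.9] [342.3 141.4] 24.0
t hi parts 988 [579.2 289.4] [266.1 141.2] 23.8
t pin slope [-1.04501918 -0.19063883] foot [0.60524099 0.03599109]
s tray 501 [ 641.4 -160.8] [143.1 156.3] 76.3
s track 3866 [546.5 273. ] [342.4 147.7] 23.9
s hi parts 787 [581.  287.8] [265.6 147.4] 24.2
s pin slope [-0.8637513  -0.02073814] foot [0.6001709  0.02921808]
```

Run:
```python
from h import *
import pickle
from scipy.optimize import least_squares
for n in("top","scene"):
    c=cloud(pickle.load(open(n+"0.pkl","rb"))); g=c.reshape(-1,3)
    g=g[(g[:,0]>.545)&(g[:,0]<.61)&(g[:,1]>.005)&(g[:,1]<.06)&(g[:,2]>.088)]
    psi=np.radians(9); d=np.array([-np.sin(np.radians(35))*np.cos(psi),-np.sin(np.radians(35))*np.sin(psi),np.cos(np.radians(35))])
    def parts(f):
        w=g-np.array([f[0],f[1],.082]); a=w@d; r=np.linalg.norm(w-a[:,None]*d,axis=1); return a,r
    def res(f):
        a,r=parts(f); m=(a>.006)&(a<.046)&(r<.016); e=np.where(a<.032,r-.008,r-.006); return np.where(m,e,0.004)
    best=min((least_squares(res,[x,y],loss="soft_l1",f_scale=.001,diff_step=1e-3) for x in np.arange(.582,.606,.004) for y in(.028,.034)),key=lambda o:o.cost)
    a,r=parts(best.x); print(n,best.x,best.cost,"max a",np.sort(a[r<.01])[-5:], "tip",np.r_[best.x,.082]+.047*d)
```

```text
top [0.58994176 0.03326678] 0.0002442519324743688 max a [0.04612969 0.04679969 0.04702571 0.0484789  0.04894522] tip [0.56331557 0.0290496  0.12050015]
scene [0.58930978 0.03279723] 0.00017644760292855814 max a [0.04150672 0.04212686 0.04224904 0.04315546 0.04364985] tip [0.56268359 0.02858006 0.12050015]
```

```bash
python3 -m pendant '[[1,[0.65,0.97,0],0],[1,[0.65,0.97,0],0],[1,[0.65,0.97,0],0],[1,[0.65,0.97,0],0],[1,[0.65,0.97,0],0]]' 20 >/dev/null
python3 -m pendant '[[1,[0.65,0.97,0],0],[1,[0.65,0.97,0],0],[1,[0.65,0.97,0],0],[1,[0.65,0.97,0],0],[1,[0.65,0.97,0],0]]' >/dev/null
python3 -m pendant '[[1,[0.65,0.97,0],0],[1,[0.65,0.97,0],0],[1,[0.65,0.97,0],0],[1,[0,0,-1],0],[1,[0,0,-1],0]]'
python3 -m pendant '[[1,[0,0,-1],0],[1,[0,0,-1],0],[1,[0,0,0],0]]'
```

```text
time: 1.98
tool_pos: [0.461, -0.2299, 0.1679]
ee_rot: [[0.909, 0.417, 0.0], [0.417, -0.909, -0.0], [0.0, 0.0, -1.0]]
contact_force: [-0.3, -1.3, -0.7]
gripper_width: 0.093
grasp_force: 0.0
time: 2.35
tool_pos: [0.4589, -0.2292, 0.116]
ee_rot: [[0.909, 0.416, -0.005], [0.416, -0.909, 0.003], [-0.003, -0.005, -1.0]]
contact_force: [-1.0, -0.3, 0.0]
gripper_width: 0.0928
grasp_force: 0.0
```

```bash
python3 -m pendant '[[1,[0.07,-0.07,-0.9],0],[1,[0,0,-0.9],0],[1,[0,0,-0.9],0],[1,[0,0,-0.8],0],[1,[0,0,0],0]]'
python3 -m pendant '[[-1,[0,0,0],0],[-1,[0,0,0],0],[-1,[0,0,0],0],[-1,[0,0,0],0]]' 15
```

```text
time: 2.98
tool_pos: [0.4618, -0.2317, 0.0306]
ee_rot: [[0.909, 0.416, -0.002], [0.416, -0.909, 0.001], [-0.001, -0.002, -1.0]]
contact_force: [-0.9, -0.0, 0.5]
gripper_width: 0.0929
grasp_force: 0.0
time: 3.48
tool_pos: [0.4627, -0.2323, 0.0316]
ee_rot: [[0.909, 0.416, 0.001], [0.416, -0.909, -0.0], [0.0, 0.001, -1.0]]
contact_force: [-0.8, -0.5, 0.5]
gripper_width: 0.0577
grasp_force: 0.0
```

```bash
python3 -m pendant '[[-1,[-0.05,0,-0.15],0],[-1,[0,0,0],0],[-1,[0,0,0],0],[-1,[0,0,0],0],[-1,[0,0,0],0]]' 15; python3 -m pendant '[[-1,[0,0,0.3],0],[-1,[0,0,0.9],0],[-1,[0,0,0.9],0],[-1,[0,0,0],0]]'; python3 -c "
from h import *
s=snapshot('wrist'); cv2.imwrite('pics/w1.png',s['pixels'])"
```

```text
time: 4.1
tool_pos: [0.461, -0.232, 0.0271]
ee_rot: [[0.909, 0.416, -0.0], [0.416, -0.909, 0.0], [-0.0, -0.0, -1.0]]
contact_force: [0.5, -1.3, -2.4]
gripper_width: 0.0308
grasp_force: 15.0
time: 4.6
tool_pos: [0.4629, -0.2332, 0.0823]
ee_rot: [[0.909, 0.416, 0.004], [0.416, -0.909, -0.003], [0.003, 0.004, -1.0]]
contact_force: [-0.1, 0.9, -2.0]
gripper_width: 0.0306
grasp_force: 15.0
```

View pics/w1.png

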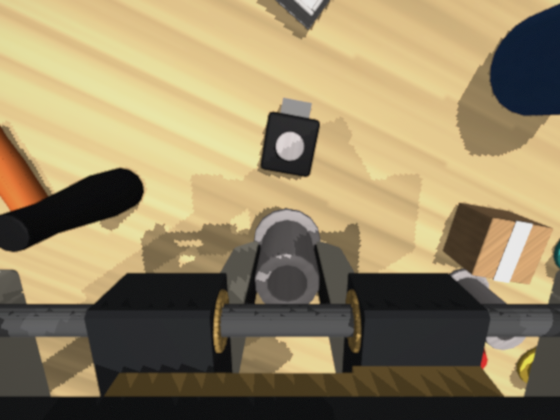

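```bash
python3 -m pendant '[[-1,[0,0,1],-0.78],[-1,[0,0,1],-0.78],[-1,[0,0.5,1],-0.78],[-1,[0.3,0.95,0.8],0],[-1,[0.37,0.95,0],0]]' >/dev/null
python3 -m pendant '[[-1,[0.37,0.95,0],0],[-1,[0.37,0.95,0],0],[-1,[0.37,0.95,0],0],[-1,[0.37,0.95,0],0],[-1,[0.37,0.95,0],0]]' >/dev/null
python3 -m pendant '[[-1,[0.37,0.95,0],0],[-1,[0.37,0.95,0],0],[-1,[0.37,0.5,0],0],[-1,[0,0,0],0],[-1,[0,0,0],0]]'
```

```text
time: 6.52
tool_pos: [0.5517, 0.0059, 0.1744]
ee_rot: [[0.989, 0.147, -0.001], [0.147, -0.989, -0.0], [-0.001, 0.0, -1.0]]
contact_force: [-0.1, -0.7, -1.9]
gripper_width: 0.031
grasp_force: 15.0
```

```bash
python3 -m pendant '[[-1,[0.53,0.92,0],0],[-1,[0,0,-0.5],0],[-1,[0,0,0],0],[-1,[0,0,0],0]]'
python3 - <<'E'
from h import *
s=snapshot("scene"); p=s["pixels"]
g=cloud(s).reshape(-1,3); 
for lo in np.arange(.12,.19,.008):
    q=g[(abs(g[:,0]-.565)<.04)&(abs(g[:,1]-.029)<.03)&(g[:,2]>lo)&(g[:,2]<lo+.008)]
    if len(q): print(lo.round(3),len(q),q.mean(0).round(4),q.min(0).round(4),q.max(0).round(4))
cv2.imwrite("pics/s2.png",cv2.resize(p[130:290,270:430],(600,600),interpolation=cv2.INTER_CUBIC))
E
```

```text
time: 7.02
tool_pos: [0.5647, 0.0287, 0.1621]
ee_rot: [[0.989, 0.147, -0.001], [0.147, -0.989, -0.0], [-0.001, 0.0, -1.0]]
contact_force: [-0.2, -0.8, -1.8]
gripper_width: 0.031
grasp_force: 15.0
0.12 1 [0.5682 0.0272 0.1203] [0.5682 0.0272 0.1203] [0.5682 0.0272 0.1203]
0.128 21 [0.581  0.0212 0.1347] [0.5687 0.0074 0.133 ] [0.5899 0.045  0.136 ]
0.136 103 [0.5762 0.0237 0.1391] [0.5477 0.0062 0.1361] [0.5892 0.0486 0.144 ]
0.144 48 [0.5777 0.0233 0.1481] [0.5656 0.0123 0.1442] [0.5838 0.042  0.152 ]
0.152 38 [0.5783 0.0253 0.1557] [0.5656 0.0127 0.1522] [0.5833 0.0423 0.16  ]
0.16 64 [0.5776 0.0269 0.1643] [0.5694 0.0023 0.1603] [0.5847 0.0542 0.1674]
0.168 78 [0.5773 0.0272 0.172 ] [ 5.678e-01 -3.000e-04  1.681e-01] [0.5838 0.0586 0.1759]
0.176 86 [0.5763 0.0261 0.18  ] [ 0.5548 -0.001   0.1761] [0.5834 0.0571 0.1839]
0.184 128 [0.5718 0.0291 0.1884] [ 0.5521 -0.0008  0.1842] [0.5843 0.0574 0.1919]
```

View pics/s2.png

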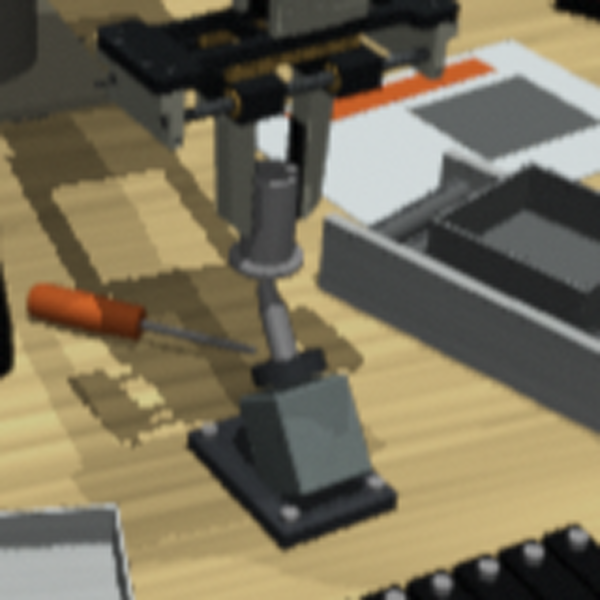

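```bash
python3 -m pendant '[[-1,[-0.1,0.06,-0.2],0],[-1,[0,0,-0.2],0],[-1,[0,0,-0.1],0],[-1,[0,0,0],0]]' 8
python3 -m pendant '[[-1,[0,0,-0.1],0],[-1,[0,0,-0.1],0],[-1,[0,0,0],0]]'
```

```text
time: 7.58
tool_pos: [0.5625, 0.0311, 0.1495]
ee_rot: [[0.989, 0.148, -0.001], [0.148, -0.989, 0.0], [-0.001, -0.0, -1.0]]
contact_force: [-0.5, -0.0, -1.4]
gripper_width: 0.0306
grasp_force: 8.0
time: 7.95
tool_pos: [0.5626, 0.0311, 0.1446]
ee_rot: [[0.989, 0.147, -0.0], [0.147, -0.989, -0.0], [-0.0, -0.0, -1.0]]
contact_force: [0.2, 0.0, -2.8]
gripper_width: 0.0307
grasp_force: 8.0
```

```bash
python3 -m pendant '[[-1,[-0.16,-0.03,-0.04],0],[-1,[-0.16,-0.03,-0.04],0],[-1,[0,0,0],0]]' 6
python3 -m pendant '[[-1,[-0.16,-0.03,-0.06],0],[-1,[0,0,0],0]]'
python3 -m pendant '[[-1,[-0.16,-0.03,-0.08],0],[-1,[0,0,0],0]]'
```

```text
time: 8.32
tool_pos: [0.5545, 0.0295, 0.1431]
ee_rot: [[0.989, 0.147, 0.0], [0.147, -0.989, -0.0], [0.0, 0.0, -1.0]]
contact_force: [0.2, 0.0, -1.9]
gripper_width: 0.0308
grasp_force: 6.0
time: 8.57
tool_pos: [0.5504, 0.0287, 0.1413]
ee_rot: [[0.989, 0.147, -0.0], [0.147, -0.989, -0.0], [-0.0, 0.0, -1.0]]
contact_force: [0.7, -0.9, -1.2]
gripper_width: 0.0306
grasp_force: 6.0
time: 8.82
tool_pos: [0.5463, 0.028, 0.1391]
ee_rot: [[0.989, 0.147, -0.001], [0.147, -0.989, -0.0], [-0.001, -0.0, -1.0]]
contact_force: [1.0, 0.3, -1.8]
gripper_width: 0.0311
grasp_force: 6.0
```

```bash
cat > look.py <<'E'
import sys
from h import *
def look(name,x,y,z,hw=.09,w=600,cam="scene"):
    s=snapshot(cam); p=np.array(s["R"])@np.array([x,y,z])+s["t"]; q=np.array(s["K"])@p; u,v=q[:2]/q[2]; k=int(hw*s["K"][0][0]/p[2])
    u,v=int(np.clip(u,k,559-k)),int(np.clip(v,k,419-k))
    cv2.imwrite(f"pics/{name}.png",cv2.resize(s["pixels"][v-k:v+k,u-k:u+k],(w,w),interpolation=cv2.INTER_CUBIC)); return s
if __name__=="__main__": look(sys.argv[1],*map(float,sys.argv[2:5]))
E
python3 - <<'E'
from look import *
s=look("s3",.56,.03,.12,.07); g=cloud(s).reshape(-1,3)
g=g[(abs(g[:,0]-.555)<.045)&(abs(g[:,1]-.029)<.012)&(g[:,2]>.1)&(g[:,2]<.185)]
for lo in np.arange(.1,.18,.008):
    q=g[(g[:,2]>lo)&(g[:,2]<lo+.008)]
    if len(q): print(lo.round(3),len(q),q.mean(0).round(4),q.max(0).round(4))
E
```

```text
0.1 35 [0.5818 0.0281 0.1043] [0.5881 0.0373 0.108 ]
0.108 16 [0.5781 0.0292 0.1102] [0.5851 0.0339 0.1116]
0.116 42 [0.5791 0.0267 0.1214] [0.5867 0.0402 0.1238]
0.124 44 [0.5751 0.029  0.1275] [0.5843 0.0408 0.1317]
0.132 42 [0.5708 0.027  0.1359] [0.5776 0.0409 0.1398]
0.14 38 [0.5684 0.0275 0.1439] [0.5743 0.0395 0.1479]
0.148 39 [0.5661 0.0273 0.1524] [0.5708 0.0402 0.156 ]
0.156 46 [0.5574 0.0274 0.1606] [0.5673 0.0388 0.164 ]
0.164 54 [0.5559 0.0289 0.1679] [0.5649 0.0405 0.1717]
0.172 8 [0.5562 0.0308 0.1736] [0.5638 0.0407 0.1782]
```

View pics/s3.png

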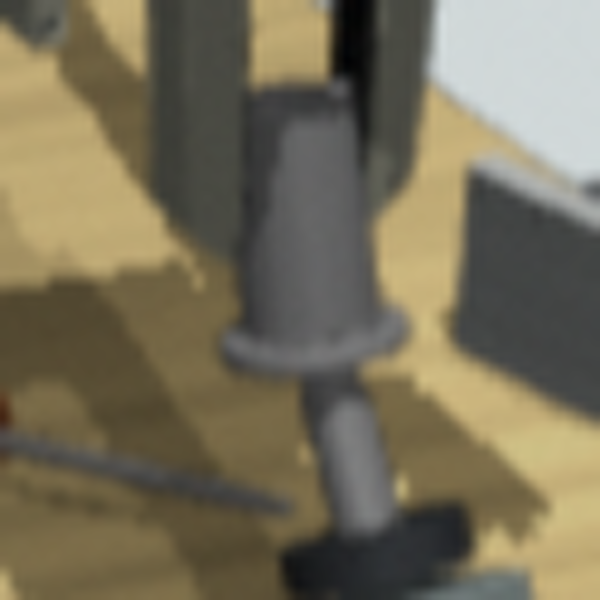

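```bash
python3 -m pendant '[[-1,[-0.16,-0.03,-0.12],0],[-1,[-0.16,-0.03,-0.13],0],[-1,[0,0,0],0]]' 6
python3 -m pendant '[[-1,[0.11,0.02,-0.16],0],[-1,[0,0,0],0]]'
python3 -m pendant '[[-1,[0.11,0.02,-0.16],0],[-1,[0,0,0],0]]'
```

```text
time: 9.25
tool_pos: [0.538, 0.0265, 0.1325]
ee_rot: [[0.989, 0.147, -0.001], [0.147, -0.989, -0.0], [-0.001, -0.0, -1.0]]
contact_force: [0.3, 0.2, -2.3]
gripper_width: 0.0312
grasp_force: 6.0
time: 9.5
tool_pos: [0.5415, 0.0271, 0.1287]
ee_rot: [[0.989, 0.147, -0.001], [0.147, -0.989, -0.0], [-0.001, -0.0, -1.0]]
contact_force: [0.2, 0.8, -1.0]
gripper_width: 0.0307
grasp_force: 6.0
time: 9.75
tool_pos: [0.5446, 0.0275, 0.1248]
ee_rot: [[0.989, 0.147, 0.0], [0.147, -0.989, -0.0], [0.0, 0.0, -1.0]]
contact_force: [1.9, -0.6, -2.3]
gripper_width: 0.0306
grasp_force: 6.0
```

```bash
python3 -m pendant '[[-1,[0.11,0.02,-0.16],0],[-1,[0,0,0],0]]'
python3 - <<'E'
from look import *
s=look("s4",.56,.03,.12,.07); g=cloud(s).reshape(-1,3)
g=g[(abs(g[:,0]-.555)<.045)&(abs(g[:,1]-.029)<.012)&(g[:,2]>.08)&(g[:,2]<.185)]
for lo in np.arange(.08,.18,.008):
    q=g[(g[:,2]>lo)&(g[:,2]<lo+.008)]
    if len(q): print(lo.round(3),len(q),q.mean(0).round(4),q.max(0).round(4))
E
```

```text
time: 10.0
tool_pos: [0.5471, 0.028, 0.1207]
ee_rot: [[0.989, 0.147, -0.0], [0.147, -0.989, -0.0], [-0.0, 0.0, -1.0]]
contact_force: [1.3, -0.8, -1.6]
gripper_width: 0.0308
grasp_force: 6.0
0.08 25 [0.5938 0.0299 0.0846] [0.5997 0.0404 0.0875]
0.088 33 [0.5893 0.0303 0.0921] [0.5958 0.0387 0.0956]
0.096 20 [0.5845 0.0288 0.0985] [0.5911 0.038  0.103 ]
0.104 29 [0.5861 0.024  0.1097] [0.5944 0.0387 0.1119]
0.112 57 [0.5846 0.0286 0.1152] [0.5969 0.0396 0.12  ]
0.12 50 [0.5765 0.028  0.1239] [0.5825 0.0406 0.1279]
0.128 45 [0.571  0.0278 0.1321] [0.5768 0.0407 0.1355]
0.136 44 [0.5645 0.0273 0.14  ] [0.5752 0.0407 0.1435]
0.144 42 [0.5614 0.0286 0.1472] [0.5701 0.0402 0.1513]
0.152 26 [0.5581 0.0268 0.1542] [0.5631 0.0389 0.1567]
```

View pics/s4.png

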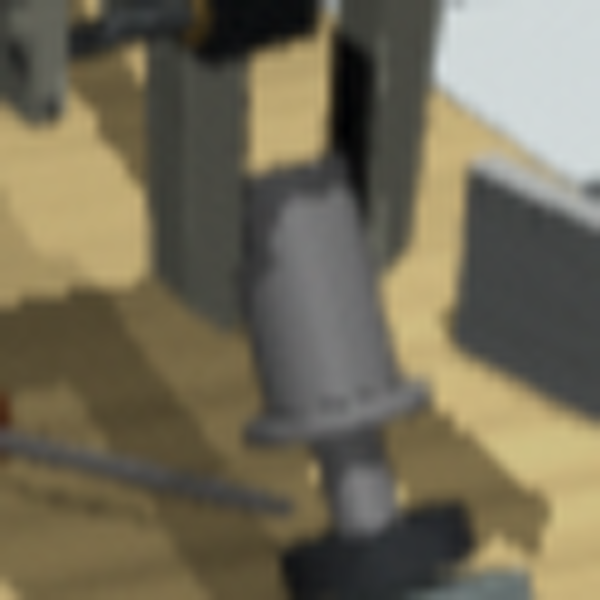

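```bash
python3 -m pendant '[[-1,[0.11,0.02,-0.16],0],[-1,[0.11,0.02,-0.16],0],[-1,[0,0,0],0]]'
python3 -m pendant '[[-1,[0.11,0.02,-0.16],0],[-1,[0.11,0.02,-0.16],0],[-1,[0,0,0],0]]'
python3 -m pendant '[[-1,[0.06,0.01,-0.08],0],[-1,[0,0,0],0]]'
```

```text
time: 10.42
tool_pos: [0.5525, 0.0291, 0.1126]
ee_rot: [[0.989, 0.148, -0.0], [0.148, -0.989, -0.0], [-0.0, -0.0, -1.0]]
contact_force: [1.0, -1.7, -3.3]
gripper_width: 0.0305
grasp_force: 6.0
time: 10.8
tool_pos: [0.5581, 0.0301, 0.1047]
ee_rot: [[0.989, 0.147, -0.0], [0.147, -0.989, -0.0], [-0.0, -0.0, -1.0]]
contact_force: [0.8, -0.9, -2.4]
gripper_width: 0.0308
grasp_force: 6.0
time: 11.05
tool_pos: [0.5594, 0.0303, 0.103]
ee_rot: [[0.989, 0.147, -0.0], [0.147, -0.989, 0.0], [-0.0, -0.0, -1.0]]
contact_force: [0.5, -0.6, -1.7]
gripper_width: 0.0306
grasp_force: 6.0
```

```bash
python3 -m pendant '[[-1,[0.04,0.01,-0.06],0],[-1,[0.02,0,-0.04],0],[-1,[0,0,0],0]]'
python3 - <<'E'
from look import *
s=look("s5",.56,.03,.12,.07); g=cloud(s).reshape(-1,3)
d=np.array([-.567,-.0897,.819]); w=g-np.array([.5893,.0328,.082]); a=w@d; r=np.linalg.norm(w-a[:,None]*d,axis=1)
m=r<.026
for lo in np.arange(-.01,.07,.004):
    q=m&(a>lo)&(a<lo+.004)&(g[:,0]>.5)
    if q.sum(): print(round(lo,3),q.sum(),np.percentile(r[q],[5,50,95]).round(4))
E
```

```text
time: 11.42
tool_pos: [0.5604, 0.0305, 0.1006]
ee_rot: [[0.989, 0.147, -0.001], [0.147, -0.989, -0.0], [-0.001, -0.0, -1.0]]
contact_force: [-3.9, -1.2, 1.5]
gripper_width: 0.0311
grasp_force: 6.0
-0.01 38 [0.0178 0.0215 0.0241]
-0.006 40 [0.0184 0.022  0.0244]
-0.002 37 [0.0177 0.0207 0.0229]
0.002 36 [0.0119 0.016  0.0196]
0.006 25 [0.0117 0.0147 0.0175]
0.01 25 [0.0132 0.0147 0.0175]
0.014 28 [0.0123 0.0148 0.0172]
0.018 25 [0.0126 0.0144 0.0179]
0.022 29 [0.013  0.0152 0.0175]
0.026 35 [0.0132 0.0158 0.0217]
0.03 38 [0.0115 0.0167 0.0247]
0.034 40 [0.0117 0.0163 0.0235]
0.038 34 [0.0126 0.0168 0.025 ]
0.042 38 [0.0135 0.016  0.0251]
0.046 34 [0.0134 0.0163 0.0236]
0.05 34 [0.0124 0.017  0.0247]
0.054 30 [0.0107 0.0157 0.0252]
0.058 10 [0.0173 0.0205 0.0249]
0.062 9 [0.0177 0.0211 0.0253]
0.066 7 [0.0188 0.0209 0.025 ]
```

```bash
python3 -m pendant '[[-1,[-0.06,-0.01,0.08],0],[-1,[-0.17,-0.03,0.25],0],[-1,[-0.23,-0.04,0.33],0],[-1,[-0.23,-0.04,0.33],0],[-1,[-0.23,-0.04,0.33],0]]' 8 
python3 -m pendant '[[-1,[-0.23,-0.04,0.33],0],[-1,[-0.23,-0.04,0.33],0],[-1,[0,0,0.5],0],[-1,[0,0,0.5],0],[-1,[0,0,0],0]]'
cat > tilt.py <<'E'
from look import *
st=state(); T=np.array(st["tool_pos"]); s=look(__import__("sys").argv[1],T[0],T[1],T[2],.07); g=cloud(s).reshape(-1,3); print(T)
for lo in np.arange(T[2]-.045,T[2]+.04,.008):
    q=g[(abs(g[:,0]-T[0])<.045)&(abs(g[:,1]-T[1])<.03)&(g[:,2]>lo)&(g[:,2]<lo+.008)]
    q=q[abs(q[:,1]-T[1])<.012] if len(q) else q
    if len(q): print(lo.round(3),len(q),q.mean(0).round(4),q.max(0).round(4))
E
python3 tilt.py s6
```

```text
time: 12.1
tool_pos: [0.5377, 0.0265, 0.1345]
ee_rot: [[0.989, 0.147, 0.001], [0.147, -0.989, -0.0], [0.001, 0.0, -1.0]]
contact_force: [0.4, 1.0, -2.4]
gripper_width: 0.0306
grasp_force: 8.0
time: 12.72
tool_pos: [0.5277, 0.0245, 0.177]
ee_rot: [[0.989, 0.147, 0.003], [0.147, -0.989, -0.0], [0.003, 0.001, -1.0]]
contact_force: [-0.1, -0.1, -3.4]
gripper_width: 0.0305
grasp_force: 8.0
[0.52770469 0.02452008 0.17696081]
0.156 1 [0.5479 0.0129 0.1598] [0.5479 0.0129 0.1598]
0.164 49 [0.5647 0.0217 0.1688] [0.5725 0.0364 0.1719]
0.172 52 [0.5601 0.0229 0.1759] [0.5721 0.036  0.1797]
0.18 58 [0.5546 0.0227 0.1839] [0.562  0.0358 0.1877]
0.188 45 [0.5492 0.0237 0.1918] [0.5563 0.0359 0.1958]
0.196 49 [0.5448 0.0222 0.2   ] [0.5523 0.0349 0.2039]
0.204 43 [0.5389 0.0233 0.2076] [0.5465 0.0358 0.2113]
0.212 7 [0.5374 0.0249 0.2123] [0.5391 0.0306 0.2128]
```

View pics/s6.png

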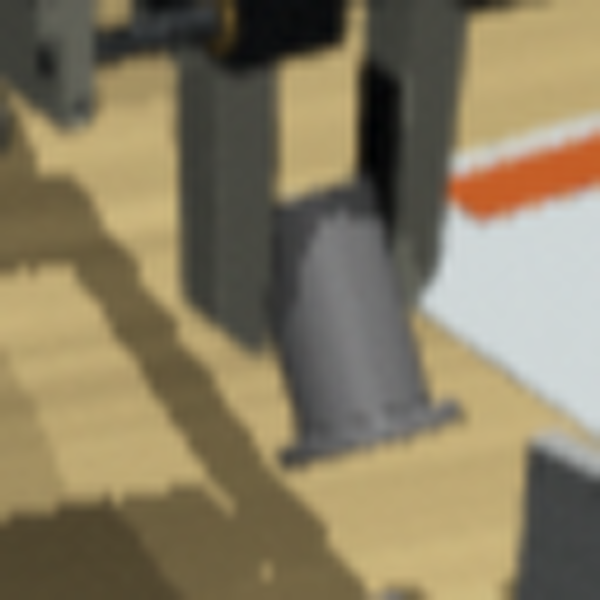

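```bash
python3 -m pendant '[[-1,[-0.38,0.86,0],0],[-1,[-0.38,0.86,0],0],[-1,[-0.38,0.86,0],0],[-1,[-0.38,0.86,0],0],[-1,[0,0,-1],0]]' 8 >/dev/null
python3 -m pendant '[[-1,[0,0,-1],0],[-1,[0,0,-1],0],[-1,[0,0,-1],0],[-1,[0,0,-1],0],[-1,[0,0,0],0]]'
python3 -m pendant '[[-1,[0,0,-0.4],0],[-1,[0,0,0],0],[-1,[0,0,0],0]]'
```

```text
time: 14.02
tool_pos: [0.4859, 0.1103, 0.0474]
ee_rot: [[0.989, 0.147, -0.006], [0.147, -0.989, -0.001], [-0.006, -0.0, -1.0]]
contact_force: [-0.4, 0.2, -2.2]
gripper_width: 0.0308
grasp_force: 8.0
time: 14.4
tool_pos: [0.489, 0.1106, 0.0409]
ee_rot: [[0.989, 0.147, 0.001], [0.147, -0.989, 0.0], [0.001, 0.0, -1.0]]
contact_force: [-0.2, -0.6, -2.6]
gripper_width: 0.0307
grasp_force: 8.0
```

```bash
python3 -m pendant '[[-1,[0,0,-0.28],0],[-1,[0,0,0],0]]' 6
python3 -m pendant '[[-1,[0,0,-0.08],0],[-1,[0,0,-0.04],0],[-1,[0,0,0],0]]'
```

```text
time: 14.65
tool_pos: [0.488, 0.1105, 0.0326]
ee_rot: [[0.989, 0.147, -0.001], [0.147, -0.989, -0.0], [-0.001, -0.0, -1.0]]
contact_force: [-0.6, 0.5, -3.1]
gripper_width: 0.0311
grasp_force: 6.0
time: 15.02
tool_pos: [0.4889, 0.1106, 0.0307]
ee_rot: [[0.989, 0.147, 0.001], [0.147, -0.989, 0.0], [0.001, 0.0, -1.0]]
contact_force: [-1.4, -0.5, 3.7]
gripper_width: 0.031
grasp_force: 6.0
```

Edge contact at about TCP z 0.031 (load +6 N). Now the arc to bring it upright.

```bash
python3 -m pendant '[[-1,[0.18,0.03,0],0],[-1,[0.18,0.03,0],0],[-1,[0.16,0.02,0],0],[-1,[0,0,0],0]]'
python3 -m pendant '[[-1,[0.18,0.03,-0.02],0],[-1,[0.18,0.03,-0.04],0],[-1,[0,0,0],0]]'
python3 -m pendant '[[-1,[0.16,0.02,-0.05],0],[-1,[0.18,0.03,-0.08],0],[-1,[0,0,0],0]]'; python3 tilt.py s7
```

```text
time: 15.52
tool_pos: [0.502, 0.1126, 0.0301]
ee_rot: [[0.989, 0.147, 0.001], [0.147, -0.989, 0.0], [0.001, -0.0, -1.0]]
contact_force: [2.1, 0.4, 0.9]
gripper_width: 0.0307
grasp_force: 6.0
time: 15.9
tool_pos: [0.5108, 0.1141, 0.0284]
ee_rot: [[0.989, 0.147, 0.0], [0.147, -0.989, -0.0], [0.0, 0.0, -1.0]]
contact_force: [0.5, -0.6, -0.6]
gripper_width: 0.0307
grasp_force: 6.0
time: 16.27
tool_pos: [0.5192, 0.1157, 0.0251]
ee_rot: [[0.989, 0.148, 0.0], [0.148, -0.989, 0.0], [0.0, -0.0, -1.0]]
contact_force: [1.1, 2.4, -2.7]
gripper_width: 0.0309
grasp_force: 6.0
[0.51922779 0.11570179 0.02513794]
-0.012 8 [ 0.5501  0.1162 -0.0045] [ 0.5615  0.125  -0.0039]
-0.004 73 [ 0.547   0.1162 -0.0011] [0.5642 0.1275 0.0039]
0.004 28 [0.5372 0.1155 0.0075] [0.5465 0.125  0.011 ]
0.012 21 [0.5354 0.1144 0.0162] [0.5385 0.1271 0.0201]
0.02 27 [0.5351 0.1133 0.0243] [0.5399 0.1268 0.0273]
0.028 25 [0.535  0.1123 0.0323] [0.5394 0.1231 0.0361]
0.036 21 [0.5353 0.1148 0.04  ] [0.5391 0.1238 0.0441]
0.044 35 [0.5273 0.1156 0.0481] [0.539  0.127  0.0517]
0.052 58 [0.5258 0.1169 0.0562] [0.5402 0.1274 0.0598]
0.06 3 [0.5225 0.1209 0.0604] [0.5363 0.1243 0.0606]
```

```bash
python3 -m pendant '[[-1,[0,0,0.6],0],[-1,[0,0,1],0.75],[-1,[0,0,1],0.75],[-1,[0,0,1],0.75],[-1,[0,0,0.7],0]]' 12 >/dev/null
python3 -m pendant '[[-1,[-0.05,0.95,0],0],[-1,[-0.05,0.95,0],0],[-1,[-0.05,0.95,0],0],[-1,[-0.05,0.95,0],0],[-1,[-0.05,0.95,0],0]]'
python3 -m pendant '[[-1,[-0.05,0.95,0],0],[-1,[0,0,0],0],[-1,[0,0,0],0]]'
python3 - <<'E'
from h import *
T=np.array(state()["tool_pos"]); s=snapshot("top"); c=cloud(s).reshape(-1,3)
q=c[(abs(c[:,2]-.085)<.006)&(abs(c[:,0]-.51)<.12)&(abs(c[:,1]-.26)<.12)]
a=np.radians(24); R=np.array([[np.cos(a),np.sin(a)],[-np.sin(a),np.cos(a)]])
w=(q[:,:2]-[.5455,.2735])@R.T; print(len(q),np.percentile(w,[0,1,50,99,100],axis=0).round(3)); print("T in track",(T[:2]-[.5455,.2735])@R.T)
w=w[abs(w[:,1])<.045]; print(np.histogram(w[:,0],bins=np.arange(-.12,.06,.01)))
E
```

```text
time: 17.58
tool_pos: [0.5124, 0.2346, 0.1331]
ee_rot: [[0.915, 0.403, -0.0], [0.403, -0.915, -0.0], [-0.0, 0.0, -1.0]]
contact_force: [0.9, 0.1, -2.0]
gripper_width: 0.0303
grasp_force: 12.0
time: 17.95
tool_pos: [0.5113, 0.2573, 0.1328]
ee_rot: [[0.914, 0.405, -0.0], [0.405, -0.914, -0.001], [-0.001, 0.0, -1.0]]
contact_force: [-0.5, -0.3, -3.0]
gripper_width: 0.0305
grasp_force: 12.0
153 [[-0.098 -0.069]
 [-0.097 -0.066]
 [-0.092 -0.027]
 [ 0.061  0.046]
 [ 0.063  0.047]]
T in track [-0.03781507 -0.00092274]
(array([ 0,  0, 77,  0,  0,  0,  0,  0,  0,  0,  0,  0,  0,  0, 12,  0,  0]), array([-1.20000000e-01, -1.10000000e-01, -1.00000000e-01, -9.00000000e-02,
       -8.00000000e-02, -7.00000000e-02, -6.00000000e-02, -5.00000000e-02,
       -4.00000000e-02, -3.00000000e-02, -2.00000000e-02, -1.00000000e-02,
       -5.55111512e-17,  1.00000000e-02,  2.00000000e-02,  3.00000000e-02,
        4.00000000e-02,  5.00000000e-02]))
```

```bash
python3 -m pendant '[[-1,[0,0,-0.8],0],[-1,[0,0,-0.8],0],[-1,[0,0,-0.5],0],[-1,[0,0,0],0]]' 8
python3 -m pendant '[[-1,[0,0,-0.1],0],[-1,[0,0,0],0]]'
python3 -m pendant '[[-1,[0,0,-0.06],0],[-1,[0,0,0],0]]'
```

```text
time: 18.5
tool_pos: [0.51, 0.2571, 0.0781]
ee_rot: [[0.914, 0.406, -0.004], [0.406, -0.914, -0.001], [-0.004, -0.0, -1.0]]
contact_force: [0.4, 1.1, -2.0]
gripper_width: 0.0304
grasp_force: 8.0
time: 18.75
tool_pos: [0.5119, 0.258, 0.0785]
ee_rot: [[0.914, 0.406, 0.001], [0.406, -0.914, 0.0], [0.001, 0.0, -1.0]]
contact_force: [0.4, -0.9, -2.7]
gripper_width: 0.0308
grasp_force: 8.0
time: 19.0
tool_pos: [0.5116, 0.2579, 0.0766]
ee_rot: [[0.914, 0.406, 0.0], [0.406, -0.914, 0.0], [0.0, -0.0, -1.0]]
contact_force: [-0.3, -0.0, -2.3]
gripper_width: 0.0309
grasp_force: 8.0
```

```bash
python3 -m pendant '[[-1,[0,0,-0.06],0],[-1,[0,0,0],0]]' 5; python3 -m pendant '[[-1,[0,0,-0.05],0],[-1,[0,0,0],0]]'
```

```text
time: 19.25
tool_pos: [0.5114, 0.2578, 0.0747]
ee_rot: [[0.914, 0.406, -0.0], [0.406, -0.914, -0.0], [-0.0, -0.0, -1.0]]
contact_force: [-0.2, -0.2, -2.4]
gripper_width: 0.0305
grasp_force: 5.0
time: 19.5
tool_pos: [0.5118, 0.2579, 0.074]
ee_rot: [[0.914, 0.406, 0.001], [0.406, -0.914, 0.0], [0.001, 0.0, -1.0]]
contact_force: [0.9, 0.8, -0.3]
gripper_width: 0.0309
grasp_force: 5.0
```

```bash
python3 -m pendant '[[-1,[0,0,-0.02],0],[0,[0,0,0],0],[0,[0,0,0],0],[0,[0,0,0],0]]' 
python3 -m pendant '[[0,[0,0,0.6],0],[0,[0,0,1],0],[0.5,[0,0,1],0],[1,[0,0,1],0],[1,[0,0,0.5],0]]' 15
python3 -c "
from look import *
s=look('s8',.512,.26,.08,.09); g=cloud(s).reshape(-1,3)
q=g[(abs(g[:,0]-.512)<.03)&(abs(g[:,1]-.26)<.03)&(g[:,2]>.09)&(g[:,2]<.125)]; print(len(q),q.mean(0),q.max(0),q.min(0))"
```

```text
time: 20.0
tool_pos: [0.5114, 0.2578, 0.073]
ee_rot: [[0.914, 0.406, -0.0], [0.406, -0.914, -0.0], [-0.0, -0.0, -1.0]]
contact_force: [0.1, -0.6, -0.1]
gripper_width: 0.0461
grasp_force: 0.0
time: 20.62
tool_pos: [0.5125, 0.2583, 0.1785]
ee_rot: [[0.914, 0.406, 0.003], [0.406, -0.914, 0.001], [0.004, 0.0, -1.0]]
contact_force: [-0.2, -0.1, -0.9]
gripper_width: 0.0716
grasp_force: 0.0
144 [0.51842186 0.25489321 0.10087257] [0.53254748 0.27252949 0.10855997] [0.49782634 0.24037863 0.09030519]
```

View pics/s8.png

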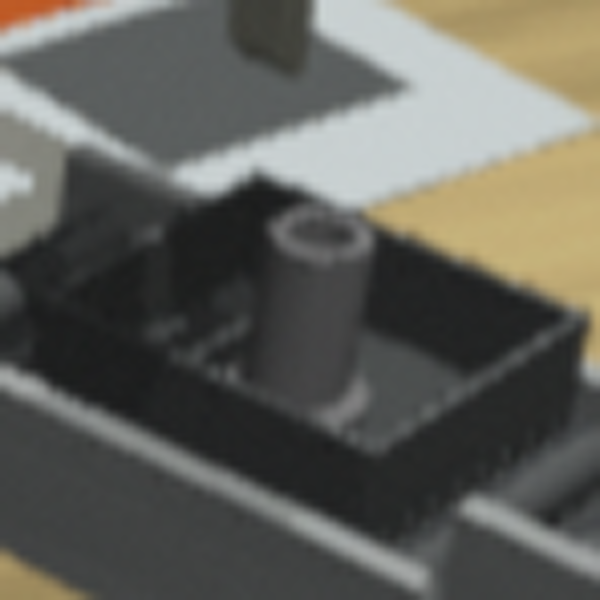

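```bash
python3 -m pendant '[[1,[-0.07,-0.98,0],0],[1,[-0.07,-0.98,0],0],[1,[-0.07,-0.98,0],0],[1,[-0.07,-0.98,0],0],[1,[-0.07,-0.98,0],0]]' >/dev/null
python3 -m pendant '[[1,[-0.07,-0.98,0],0],[1,[-0.07,-0.98,0],0],[1,[-0.07,-0.98,0],0],[1,[-0.07,-0.98,0],0],[1,[-0.07,-0.98,0],0]]' >/dev/null
python3 -m pendant '[[1,[-0.07,-0.98,0],0],[1,[-0.07,-0.98,0],0],[1,[-0.07,-0.98,0],0],[1,[-0.07,-0.98,0],0],[1,[-0.07,-0.98,0],0]]' >/dev/null
python3 -m pendant '[[1,[-0.07,-0.98,0],0],[1,[-0.07,-0.98,0],0],[1,[-0.07,-0.98,0],0],[1,[-0.07,-0.98,0],0],[1,[-0.07,-0.98,0],0]]' >/dev/null
python3 -m pendant '[[1,[-0.07,-0.98,0],0],[1,[-0.07,-0.98,0],0],[1,[-0.07,-0.98,0],0],[1,[-0.07,-0.98,0],0],[1,[-0.07,-0.98,0],0]]' >/dev/null
python3 -m pendant '[[1,[-0.07,-0.98,0],0],[1,[-0.07,-0.98,0],0],[1,[0,0,0],0],[1,[0,0,0],0]]'
```

```text
time: 24.3
tool_pos: [0.4642, -0.4036, 0.1754]
ee_rot: [[0.914, 0.406, -0.0], [0.406, -0.914, 0.001], [0.0, -0.001, -1.0]]
contact_force: [-0.6, 0.4, -0.4]
gripper_width: 0.0928
grasp_force: 0.0
```

```bash
python3 -m pendant '[[1,[0.05,-0.05,-1],0],[1,[0,0,-1],0],[1,[0,0,-1],0],[1,[0,0,-1],0],[1,[0,0,-0.9],0]]'
python3 -m pendant '[[0,[0,0,-0.9],0],[-1,[0,0,0],0],[-1,[0,0,0],0],[-1,[0,0,0],0],[-1,[0,0,0],0]]' 15
python3 -m pendant '[[-1,[0,0,0],0],[-1,[0,0,0],0],[-1,[0,0,0],0]]' 15
```

```text
time: 24.92
tool_pos: [0.4657, -0.4039, 0.0523]
ee_rot: [[0.913, 0.407, -0.0], [0.407, -0.913, 0.0], [0.0, -0.001, -1.0]]
contact_force: [1.4, -0.3, -0.1]
gripper_width: 0.0927
grasp_force: 0.0
time: 25.55
tool_pos: [0.466, -0.4054, 0.0318]
ee_rot: [[0.914, 0.406, 0.001], [0.406, -0.914, -0.001], [0.001, 0.002, -1.0]]
contact_force: [0.4, -0.2, 1.0]
gripper_width: 0.0478
grasp_force: 0.0
time: 25.92
tool_pos: [0.4656, -0.4051, 0.0309]
ee_rot: [[0.914, 0.406, 0.0], [0.406, -0.914, -0.0], [0.0, 0.0, -1.0]]
contact_force: [0.1, -1.0, 2.1]
gripper_width: 0.0312
grasp_force: 15.0
```

```bash
python3 -m pendant '[[-1,[0,0,0.6],0],[-1,[0,0,1],0],[-1,[0,0,1],0],[-1,[0,0,1],-0.75],[-1,[0.15,0.8,1],-0.75]]' >/dev/null
python3 -m pendant '[[-1,[0.22,0.97,1],-0.75],[-1,[0.22,0.97,0],0],[-1,[0.22,0.97,0],0],[-1,[0.22,0.97,0],0],[-1,[0.22,0.97,0],0]]' >/dev/null
python3 -m pendant '[[-1,[0.22,0.97,0],0],[-1,[0.22,0.97,0],0],[-1,[0.22,0.97,0],0],[-1,[0.22,0.97,0],0],[-1,[0.22,0.97,0],0]]' >/dev/null
python3 -m pendant '[[-1,[0.22,0.97,0],0],[-1,[0.22,0.97,0],0],[-1,[0.22,0.97,0],0],[-1,[0.22,0.97,0],0],[-1,[0.22,0.97,0],0]]' >/dev/null
python3 -m pendant '[[-1,[0.22,0.97,0],0],[-1,[0.1,0.5,0],0],[-1,[0,0,0],0],[-1,[0,0,0],0]]'
```

```text
time: 28.92
tool_pos: [0.5594, 0.015, 0.1703]
ee_rot: [[0.989, 0.148, -0.001], [0.148, -0.989, -0.0], [-0.001, 0.0, -1.0]]
contact_force: [-0.3, 0.2, -2.4]
gripper_width: 0.0309
grasp_force: 15.0
```

```bash
python3 -m pendant '[[-1,[0.12,0.61,0],0],[-1,[0,0,-0.1],0],[-1,[0,0,0],0],[-1,[0,0,0],0]]' 8
python3 - <<'E'
from h import *
g=cloud(snapshot("scene")).reshape(-1,3); T=state()["tool_pos"]
for a,b in((.128,.143),(.148,.163),(.163,.173)):
    q=g[(abs(g[:,0]-.565)<.04)&(abs(g[:,1]-.029)<.03)&(g[:,2]>a)&(g[:,2]<b)]
    print(a,len(q),q.min(0).round(4),q.max(0).round(4))
E
```

```text
time: 29.42
tool_pos: [0.5627, 0.0307, 0.168]
ee_rot: [[0.989, 0.147, -0.0], [0.147, -0.989, -0.0], [-0.0, 0.0, -1.0]]
contact_force: [0.0, 0.3, -1.9]
gripper_width: 0.031
grasp_force: 8.0
0.128 104 [0.5445 0.0076 0.1339] [0.5886 0.0522 0.143 ]
0.148 86 [0.5583 0.0128 0.1481] [0.5815 0.0423 0.1624]
0.163 71 [0.566  0.005  0.1636] [0.5833 0.0564 0.1728]
```

```bash
python3 -m pendant '[[-1,[0,-0.02,-0.25],0],[-1,[0,0,-0.25],0],[-1,[0,0,-0.12],0],[-1,[0,0,0],0]]' 6
python3 -m pendant '[[-1,[0,0,-0.1],0],[-1,[0,0,0],0]]'
```

```text
time: 29.98
tool_pos: [0.5627, 0.0303, 0.1524]
ee_rot: [[0.989, 0.147, -0.0], [0.147, -0.989, -0.0], [-0.0, -0.0, -1.0]]
contact_force: [0.9, -0.5, -1.4]
gripper_width: 0.0311
grasp_force: 6.0
time: 30.22
tool_pos: [0.563, 0.0303, 0.1502]
ee_rot: [[0.989, 0.147, 0.001], [0.147, -0.989, -0.0], [0.001, 0.0, -1.0]]
contact_force: [2.0, -0.4, -0.7]
gripper_width: 0.0304
grasp_force: 6.0
```

```bash
python3 -m pendant '[[-1,[-0.16,-0.025,-0.03],0],[-1,[-0.16,-0.025,-0.04],0],[-1,[0,0,0],0]]' 6
python3 -m pendant '[[-1,[-0.16,-0.025,-0.06],0],[-1,[-0.16,-0.025,-0.06],0],[-1,[0,0,0],0]]'
python3 -m pendant '[[-1,[-0.16,-0.025,-0.09],0],[-1,[-0.16,-0.025,-0.1],0],[-1,[0,0,0],0]]'
python3 -m pendant '[[-1,[-0.15,-0.025,-0.11],0],[-1,[0,0,0],0]]'; python3 tilt.py s9
```

```text
time: 30.6
tool_pos: [0.5543, 0.029, 0.1483]
ee_rot: [[0.989, 0.147, -0.0], [0.147, -0.989, -0.0], [-0.0, 0.0, -1.0]]
contact_force: [0.6, -0.6, -0.3]
gripper_width: 0.0306
grasp_force: 6.0
time: 30.98
tool_pos: [0.5462, 0.0278, 0.1451]
ee_rot: [[0.989, 0.147, -0.001], [0.147, -0.989, -0.0], [-0.001, -0.0, -1.0]]
contact_force: [0.1, -1.1, -1.2]
gripper_width: 0.0311
grasp_force: 6.0
time: 31.35
tool_pos: [0.5381, 0.0265, 0.1402]
ee_rot: [[0.989, 0.147, -0.001], [0.147, -0.989, -0.0], [-0.001, -0.0, -1.0]]
contact_force: [-0.1, 0.2, -1.7]
gripper_width: 0.0305
grasp_force: 6.0
time: 31.6
tool_pos: [0.5346, 0.0259, 0.1375]
ee_rot: [[0.989, 0.147, -0.001], [0.147, -0.989, 0.0], [-0.001, -0.0, -1.0]]
contact_force: [2.1, -0.4, -1.7]
gripper_width: 0.0307
grasp_force: 6.0
[0.53457444 0.02593167 0.13754702]
0.093 1 [0.5792 0.0237 0.0965] [0.5792 0.0237 0.0965]
0.101 12 [0.5762 0.0249 0.1057] [0.5793 0.0303 0.1083]
0.109 19 [0.574  0.0289 0.1119] [0.5783 0.0365 0.1156]
0.117 13 [0.5695 0.0187 0.1208] [0.5791 0.0325 0.1241]
0.125 47 [0.5723 0.024  0.129 ] [0.5795 0.0373 0.1325]
0.133 51 [0.5663 0.0249 0.1361] [0.5782 0.0373 0.1402]
0.141 54 [0.5604 0.0242 0.1443] [0.5683 0.0375 0.148 ]
0.149 47 [0.5546 0.0243 0.1527] [0.5607 0.0374 0.1565]
0.157 45 [0.5495 0.0258 0.1604] [0.5608 0.0376 0.1643]
0.165 30 [0.5456 0.0243 0.1676] [0.55   0.036  0.1714]
```

```bash
python3 -m pendant '[[-1,[0.09,0.015,-0.13],0],[-1,[0,0,0],0]]'
python3 -m pendant '[[-1,[0.055,0.01,-0.08],0],[-1,[0,0,0],0]]'
python3 -m pendant '[[-1,[0.055,0.01,-0.08],0],[-1,[0,0,0],0]]'
```

```text
time: 31.9
tool_pos: [0.5372, 0.0264, 0.1342]
ee_rot: [[0.989, 0.147, -0.001], [0.147, -0.989, 0.0], [-0.001, -0.0, -1.0]]
contact_force: [1.1, -0.5, -2.2]
gripper_width: 0.0306
grasp_force: 6.0
time: 32.15
tool_pos: [0.5386, 0.0266, 0.1324]
ee_rot: [[0.989, 0.147, -0.0], [0.147, -0.989, 0.0], [-0.0, -0.0, -1.0]]
contact_force: [-0.5, -0.2, -2.0]
gripper_width: 0.0311
grasp_force: 6.0
time: 32.4
tool_pos: [0.5401, 0.0266, 0.1307]
ee_rot: [[0.989, 0.147, 0.0], [0.147, -0.989, -0.0], [0.0, 0.0, -1.0]]
contact_force: [-0.2, -1.2, -1.3]
gripper_width: 0.0307
grasp_force: 6.0
```

```bash
python3 -m pendant '[[-1,[0.055,0.01,-0.08],0],[-1,[0,0,0],0]]'
python3 -m pendant '[[-1,[0.055,0.01,-0.08],0],[-1,[0,0,0],0]]'
python3 - <<'E'
from h import *
g=cloud(snapshot("scene")).reshape(-1,3)
d=np.array([-.567,-.0897,.819]); w=g-np.array([.5893,.0328,.082]); a=w@d; r=np.linalg.norm(w-a[:,None]*d,axis=1)
for lo in np.arange(.02,.06,.003):
    q=(r<.026)&(a>lo)&(a<lo+.003)&(g[:,0]>.5)
    if q.sum(): print(round(lo,3),q.sum(),np.percentile(r[q],[5,50,95]).round(4))
E
```

```text
time: 32.65
tool_pos: [0.5414, 0.0268, 0.1291]
ee_rot: [[0.989, 0.147, 0.0], [0.147, -0.989, -0.001], [-0.0, 0.001, -1.0]]
contact_force: [-3.7, -2.3, 3.8]
gripper_width: 0.031
grasp_force: 6.0
time: 32.9
tool_pos: [0.5429, 0.027, 0.1272]
ee_rot: [[0.989, 0.147, 0.0], [0.147, -0.989, -0.001], [0.0, 0.001, -1.0]]
contact_force: [-3.7, -2.5, 5.1]
gripper_width: 0.0309
grasp_force: 6.0
0.02 11 [0.0057 0.0078 0.012 ]
0.023 9 [0.0063 0.0079 0.009 ]
0.026 10 [0.0065 0.0082 0.0105]
0.029 16 [0.0073 0.0192 0.022 ]
0.032 29 [0.0192 0.0214 0.0233]
0.035 26 [0.0127 0.0193 0.0223]
0.038 21 [0.014  0.0155 0.0175]
0.041 19 [0.0125 0.0148 0.0174]
0.044 20 [0.0132 0.0147 0.0176]
0.047 19 [0.0114 0.0153 0.0176]
0.05 21 [0.0134 0.0154 0.0178]
0.053 20 [0.0125 0.0142 0.016 ]
0.056 26 [0.011  0.0149 0.0206]
0.059 27 [0.0118 0.0151 0.0232]
```

```bash
python3 -m pendant '[[-1,[-0.08,-0.012,0.12],0],[-1,[0,0,0],0]]'
python3 -m pendant '[[-1,[0.01,-0.08,0],0],[-1,[0,0,0],0]]'
python3 -m pendant '[[-1,[-0.01,0.08,0],0],[-1,[-0.01,0.08,0],0],[-1,[0,0,0],0]]'
python3 -m pendant '[[-1,[0.01,-0.09,0],0],[-1,[0,0,0],0]]'
```

```text
time: 33.2
tool_pos: [0.5408, 0.0272, 0.1297]
ee_rot: [[0.989, 0.147, 0.0], [0.147, -0.989, 0.0], [0.0, -0.0, -1.0]]
contact_force: [-0.1, -1.5, -0.2]
gripper_width: 0.0309
grasp_force: 6.0
time: 33.45
tool_pos: [0.541, 0.0254, 0.1295]
ee_rot: [[0.989, 0.148, -0.0], [0.148, -0.989, 0.001], [0.0, -0.001, -1.0]]
contact_force: [0.7, 2.2, -1.5]
gripper_width: 0.0308
grasp_force: 6.0
time: 33.83
tool_pos: [0.5405, 0.0284, 0.1297]
ee_rot: [[0.989, 0.147, -0.0], [0.147, -0.989, -0.001], [-0.0, 0.001, -1.0]]
contact_force: [0.9, -4.0, -1.2]
gripper_width: 0.0314
grasp_force: 6.1
time: 34.08
tool_pos: [0.5406, 0.027, 0.1294]
ee_rot: [[0.989, 0.147, -0.0], [0.147, -0.989, 0.001], [-0.0, -0.001, -1.0]]
contact_force: [0.1, -0.3, -2.1]
gripper_width: 0.0307
grasp_force: 6.0
```

```bash
python3 -m pendant '[[-1,[0.055,0,-0.08],0],[-1,[0.03,0,-0.05],0],[-1,[0,0,0],0]]'
```

```text
time: 34.45
tool_pos: [0.5427, 0.0267, 0.1268]
ee_rot: [[0.989, 0.147, -0.001], [0.147, -0.989, -0.0], [-0.001, 0.0, -1.0]]
contact_force: [-4.1, -0.9, 5.2]
gripper_width: 0.0307
grasp_force: 6.0
```

```bash
python3 -m pendant '[[-1,[-0.12,-0.02,0.18],0],[-1,[-0.22,-0.035,0.33],0],[-1,[-0.22,-0.035,0.33],0],[-1,[0,0,0.6],0],[-1,[0,0,0.7],0]]' 8
python3 -m pendant '[[-1,[0,-0.5,0],0],[-1,[0.5,-0.89,0],0],[-1,[0.55,-0.89,0],0],[-1,[0.55,-0.89,0],0],[-1,[0.55,-0.89,0],0]]'
python3 -m pendant '[[-1,[0.55,-0.89,0],0],[-1,[0.55,-0.89,0],0],[-1,[0.55,-0.89,0],0],[-1,[0.2,-0.3,0],0],[-1,[0,0,0],0]]'
python3 - <<'E'
from h import *
c=cloud(snapshot("top")).reshape(-1,3)
q=c[(abs(c[:,0]-.64)<.1)&(abs(c[:,1]+.33)<.09)&(c[:,2]>.02)]; q=q[q[:,1]<-.2]; print("bottle",q.min(0),q.max(0))
E
```

```text
time: 35.08
tool_pos: [0.5289, 0.0245, 0.1813]
ee_rot: [[0.989, 0.147, 0.001], [0.147, -0.989, 0.0], [0.001, 0.0, -1.0]]
contact_force: [0.0, -0.5, -2.0]
gripper_width: 0.0308
grasp_force: 8.0
time: 35.7
tool_pos: [0.5828, -0.0786, 0.1794]
ee_rot: [[0.989, 0.147, -0.001], [0.147, -0.989, -0.0], [-0.001, 0.0, -1.0]]
contact_force: [0.7, -0.4, -1.4]
gripper_width: 0.0305
grasp_force: 8.0
time: 36.33
tool_pos: [0.6285, -0.1517, 0.1793]
ee_rot: [[0.989, 0.147, -0.001], [0.147, -0.989, 0.0], [-0.001, -0.001, -1.0]]
contact_force: [0.3, 0.7, -2.4]
gripper_width: 0.0308
grasp_force: 8.0
bottle [ 0.54041698 -0.40188249  0.02038968] [ 0.67774698 -0.24003027  0.31098907]
```

```bash
python3 - <<'E'
from h import *
import pickle
c=cloud(pickle.load(open("top0.pkl","rb"))).reshape(-1,3)
q=c[(abs(c[:,0]-.64)<.08)&(abs(c[:,1]+.34)<.08)&(c[:,2]>.03)&(c[:,2]<.14)]; print("bottle",q.min(0),q.max(0))
E
python3 -m pendant '[[-1,[0.1,0,-1],0],[-1,[0,0,-1],0],[-1,[0,0,-1],0],[-1,[0,0,-1],0],[-1,[0,0,-0.9],0]]'
python3 -m pendant '[[-1,[0,0,-0.4],0],[-1,[0,0,0],0],[-1,[0,0,0],0]]'; python3 tilt.py s10
```

```text
bottle [ 0.60840206 -0.38451966  0.03047443] [ 0.67748071 -0.31746542  0.13988996]
time: 37.0
tool_pos: [0.6308, -0.15, 0.0565]
ee_rot: [[0.989, 0.149, -0.001], [0.149, -0.989, 0.0], [-0.001, -0.0, -1.0]]
contact_force: [0.4, 0.1, -1.3]
gripper_width: 0.0307
grasp_force: 8.0
time: 37.38
tool_pos: [0.6322, -0.1513, 0.0488]
ee_rot: [[0.989, 0.148, 0.002], [0.148, -0.989, -0.001], [0.002, 0.001, -1.0]]
contact_force: [1.0, 1.0, -1.2]
gripper_width: 0.0311
grasp_force: 8.0
[ 0.63218099 -0.15128257  0.04879555]
0.004 18 [ 0.622  -0.1578  0.0067] [ 0.6766 -0.1439  0.0117]
0.012 3 [ 0.6083 -0.1591  0.0128] [ 0.6102 -0.1566  0.0133]
0.028 1 [ 0.6583 -0.1628  0.0323] [ 0.6583 -0.1628  0.0323]
0.036 42 [ 0.6689 -0.1547  0.0412] [ 0.6768 -0.1396  0.0436]
0.044 67 [ 0.6654 -0.1513  0.0473] [ 0.6769 -0.1393  0.0517]
0.052 64 [ 0.6573 -0.1519  0.0558] [ 0.6651 -0.1395  0.0596]
0.06 56 [ 0.6512 -0.1521  0.0641] [ 0.6585 -0.1396  0.0673]
0.068 63 [ 0.6437 -0.1511  0.072 ] [ 0.6528 -0.1395  0.0757]
0.076 53 [ 0.6379 -0.1524  0.0796] [ 0.6462 -0.1399  0.083 ]
0.084 1 [ 0.6353 -0.1477  0.0838] [ 0.6353 -0.1477  0.0838]
```

Tilted ~37°, centred in the tray. Lower to touch, then the arc.

```bash
python3 -m pendant '[[-1,[0,0,-0.45],0],[-1,[0,0,0],0]]' 6
python3 -m pendant '[[-1,[0,0,-0.12],0],[-1,[0,0,0],0]]'
python3 -m pendant '[[-1,[0,0,-0.06],0],[-1,[0,0,0],0]]'
```

```text
time: 37.67
tool_pos: [0.6304, -0.151, 0.0348]
ee_rot: [[0.989, 0.147, -0.002], [0.147, -0.989, 0.001], [-0.002, -0.001, -1.0]]
contact_force: [-0.0, -0.4, -2.8]
gripper_width: 0.0306
grasp_force: 6.0
time: 37.92
tool_pos: [0.6318, -0.1512, 0.0338]
ee_rot: [[0.989, 0.147, 0.001], [0.147, -0.989, 0.0], [0.001, 0.0, -1.0]]
contact_force: [-1.9, 1.8, 3.1]
gripper_width: 0.0308
grasp_force: 6.0
time: 38.17
tool_pos: [0.6323, -0.1512, 0.033]
ee_rot: [[0.989, 0.148, 0.002], [0.148, -0.989, -0.0], [0.002, 0.0, -1.0]]
contact_force: [-1.1, 1.4, 6.4]
gripper_width: 0.0307
grasp_force: 6.0
```

```bash
python3 -m pendant '[[-1,[0.18,0.03,0],0],[-1,[0.18,0.03,0],0],[-1,[0.18,0.02,0],0],[-1,[0,0,0],0]]'
python3 -m pendant '[[-1,[0.18,0.03,-0.02],0],[-1,[0.18,0.03,-0.03],0],[-1,[0,0,0],0]]'
python3 -m pendant '[[-1,[0.16,0.02,-0.04],0],[-1,[0.18,0.03,-0.05],0],[-1,[0,0,0],0]]'; python3 tilt.py s11
```

```text
time: 38.67
tool_pos: [0.6457, -0.1491, 0.0321]
ee_rot: [[0.989, 0.148, 0.001], [0.148, -0.989, 0.0], [0.001, 0.0, -1.0]]
contact_force: [1.3, 2.2, 5.3]
gripper_width: 0.0305
grasp_force: 6.0
time: 39.05
tool_pos: [0.6542, -0.1477, 0.03]
ee_rot: [[0.989, 0.148, 0.0], [0.148, -0.989, -0.0], [0.0, 0.0, -1.0]]
contact_force: [1.3, 1.2, 1.7]
gripper_width: 0.031
grasp_force: 6.0
time: 39.42
tool_pos: [0.6624, -0.1465, 0.0275]
ee_rot: [[0.989, 0.148, -0.001], [0.148, -0.989, -0.0], [-0.001, -0.0, -1.0]]
contact_force: [0.5, 0.1, -0.9]
gripper_width: 0.0306
grasp_force: 6.0
[ 0.66235052 -0.14647693  0.02748411]
-0.01 2 [ 0.6878 -0.143  -0.0017] [ 0.689  -0.1348 -0.0016]
-0.002 40 [ 0.686  -0.1461  0.0018] [ 0.691  -0.1349  0.0064]
0.006 64 [ 0.6815 -0.1474  0.0101] [ 0.6895 -0.1345  0.0144]
0.014 34 [ 0.6788 -0.1476  0.019 ] [ 0.6823 -0.1346  0.0223]
0.022 35 [ 0.6775 -0.1478  0.0264] [ 0.6819 -0.136   0.0304]
0.03 34 [ 0.6767 -0.1463  0.0342] [ 0.6808 -0.1346  0.0384]
0.038 41 [ 0.676  -0.1478  0.0423] [ 0.6799 -0.1346  0.0463]
0.046 39 [ 0.6728 -0.1472  0.0507] [ 0.6788 -0.1347  0.0545]
0.054 94 [ 0.664  -0.1463  0.0594] [ 0.6787 -0.1345  0.0625]
0.062 33 [ 0.668  -0.146   0.0638] [ 0.6776 -0.1347  0.0664]
```

```bash
python3 -m pendant '[[-1,[0.12,0.02,-0.04],0],[-1,[0.06,0,-0.03],0],[-1,[0,0,0],0]]' 4; python3 tilt.py s12
```

```text
time: 39.85
tool_pos: [0.6669, -0.146, 0.0262]
ee_rot: [[0.989, 0.147, 0.0], [0.147, -0.989, 0.0], [0.0, -0.0, -1.0]]
contact_force: [0.2, 1.5, -1.6]
gripper_width: 0.0307
grasp_force: 4.0
[ 0.66694535 -0.14595163  0.02621526]
-0.003 32 [ 0.6869 -0.146   0.002 ] [ 0.6928 -0.134   0.0051]
0.005 59 [ 0.6829 -0.1461  0.0083] [ 0.6916 -0.1348  0.0128]
0.013 32 [ 0.6804 -0.1462  0.0174] [ 0.6837 -0.1346  0.021 ]
0.021 31 [ 0.6802 -0.1458  0.025 ] [ 0.6837 -0.1343  0.0288]
0.029 34 [ 0.6805 -0.1481  0.033 ] [ 0.685  -0.134   0.0368]
0.037 32 [ 0.6801 -0.1465  0.041 ] [ 0.6828 -0.1342  0.0447]
0.045 45 [ 0.6762 -0.1471  0.0496] [ 0.6839 -0.1342  0.0531]
0.053 97 [ 0.6693 -0.1459  0.0584] [ 0.6848 -0.1347  0.0612]
0.061 25 [ 0.6707 -0.1446  0.0619] [ 0.6831 -0.1345  0.0648]
```

```bash
python3 -m pendant '[[-1,[0,0,-0.05],0],[-1,[0,0,0],0]]'; python3 -m pendant '[[-1,[0,0,-0.03],0],[-1,[0,0,0],0]]' 4
```

```text
time: 40.15
tool_pos: [0.6675, -0.1459, 0.0258]
ee_rot: [[0.989, 0.148, 0.001], [0.148, -0.989, -0.0], [0.001, 0.0, -1.0]]
contact_force: [0.3, 1.7, 2.0]
gripper_width: 0.031
grasp_force: 4.0
time: 40.4
tool_pos: [0.6675, -0.1459, 0.0253]
ee_rot: [[0.989, 0.148, 0.001], [0.148, -0.989, -0.0], [0.001, 0.0, -1.0]]
contact_force: [0.2, 2.9, 4.9]
gripper_width: 0.0309
grasp_force: 4.0
```

```bash
python3 -m pendant '[[0,[0,0,0],0],[0,[0,0,0],0],[0,[0,0,0],0],[0,[0,0,0.5],0],[0,[0,0,0.9],0]]'
python3 -m pendant '[[0,[0,0,1],0],[0,[0,0,1],0],[0,[0,0,1],0],[0,[0,0,1],0],[-1,[0,0,1],0]]'
python3 - <<'E'
from h import *
s=snapshot("scene"); g=cloud(s).reshape(-1,3)
for a,b in((.004,.012),(.02,.04),(.04,.055),(.055,.07)):
    q=g[(abs(g[:,0]-.667)<.03)&(abs(g[:,1]+.146)<.03)&(g[:,2]>a)&(g[:,2]<b)]; print(a,len(q),q.min(0).round(4),q.max(0).round(4))
E
```

```text
time: 41.02
tool_pos: [0.6662, -0.1458, 0.0597]
ee_rot: [[0.989, 0.147, -0.002], [0.147, -0.989, 0.001], [-0.002, -0.001, -1.0]]
contact_force: [-0.1, 0.3, 0.8]
gripper_width: 0.0467
grasp_force: 0.0
time: 41.65
tool_pos: [0.6674, -0.1461, 0.1878]
ee_rot: [[0.989, 0.147, 0.003], [0.147, -0.989, -0.001], [0.002, 0.001, -1.0]]
contact_force: [-0.2, 0.3, 0.6]
gripper_width: 0.0403
grasp_force: 0.0
0.004 128 [ 0.6524 -0.168   0.004 ] [ 0.6899 -0.1256  0.0117]
0.02 110 [ 0.6671 -0.1626  0.0201] [ 0.6852 -0.1341  0.0399]
0.04 99 [ 0.659  -0.1627  0.0405] [ 0.6856 -0.134   0.0548]
0.055 145 [ 0.6508 -0.1626  0.055 ] [ 0.6837 -0.1319  0.0637]
```

Bush 2 stands upright in the tray. Move round behind the tote.

```bash
python3 -m pendant '[[-1,[-0.66,0.97,0],0],[-1,[-0.66,0.97,0],0],[-1,[-0.66,0.97,0],0],[-1,[-0.66,0.97,0],0],[-1,[-0.66,0.97,0],0]]' 10 >/dev/null
python3 -m pendant '[[-1,[-0.66,0.97,0],0.75],[-1,[-0.66,0.97,0],0.75],[-1,[-0.66,0.97,0],0.75],[-1,[-0.66,0.97,0],0],[-1,[-0.66,0.97,0],0]]' >/dev/null
python3 -m pendant '[[-1,[-0.66,0.97,0],0],[-1,[-0.66,0.97,0],0],[-1,[-0.66,0.97,0],0],[-1,[-0.66,0.97,0],0],[-1,[-0.66,0.97,0],0]]' >/dev/null
python3 -m pendant '[[-1,[0,0,0],0],[-1,[0,0,0],0]]'
```

```text
time: 43.82
tool_pos: [0.4199, 0.2175, 0.1851]
ee_rot: [[0.914, 0.406, 0.001], [0.406, -0.914, 0.0], [0.001, 0.001, -1.0]]
contact_force: [0.0, -0.1, 0.3]
gripper_width: 0.0004
grasp_force: 0.0
```

```bash
python3 -m pendant '[[-1,[0,0,-1],0],[-1,[0,0,-1],0],[-1,[0,0,-1],0],[-1,[0,0,-1],0],[-1,[0,0,-0.85],0]]'
python3 -m pendant '[[-1,[0.37,0.16,0],0],[-1,[0.37,0.16,0],0],[-1,[0.18,0.08,0],0],[-1,[0.15,0.065,0],0],[-1,[0.11,0.05,0],0]]'
python3 -m pendant '[[-1,[0.15,0.065,0],0],[-1,[0.18,0.08,0],0],[-1,[0.22,0.1,0],0],[-1,[0.26,0.115,0],0],[-1,[0.26,0.115,0],0]]'
python3 -c "
from h import *
T=state()['tool_pos']; a=np.radians(24); print('track x,y',(T[:2]-[.5455,.2735])@np.array([[np.cos(a),-np.sin(a)],[np.sin(a),np.cos(a)]]))"
```

```text
time: 44.45
tool_pos: [0.4199, 0.2167, 0.0624]
ee_rot: [[0.914, 0.405, 0.0], [0.405, -0.914, -0.0], [-0.0, 0.0, -1.0]]
contact_force: [-0.9, 0.4, 0.4]
gripper_width: 0.0001
grasp_force: 0.0
time: 45.08
tool_pos: [0.4493, 0.2309, 0.0635]
ee_rot: [[0.914, 0.406, 0.0], [0.406, -0.914, 0.0], [0.0, 0.0, -1.0]]
contact_force: [0.0, -0.5, -0.3]
gripper_width: 0.0003
grasp_force: 0.0
time: 45.7
tool_pos: [0.4761, 0.2428, 0.0631]
ee_rot: [[0.914, 0.406, -0.0], [0.406, -0.914, 0.0], [0.0, -0.0, -1.0]]
contact_force: [-1.0, -0.2, 0.4]
gripper_width: 0.0007
grasp_force: 0.5
track x,y [-0.07592347  0.00018244]
```

```bash
python3 -m pendant '[[-1,[0.26,0.115,0],0],[-1,[0.26,0.115,0],0],[-1,[0.26,0.115,0],0],[-1,[0.26,0.115,0],0],[-1,[0.26,0.115,0],0]]' >/dev/null
python3 -m pendant '[[-1,[0.26,0.115,0],0],[-1,[0.26,0.115,0],0],[-1,[0.26,0.115,0],0],[-1,[0.26,0.115,0],0],[-1,[0.26,0.115,0],0]]'
python3 -m pendant '[[-1,[0.22,0.1,0],0],[-1,[0.18,0.08,0],0],[-1,[0.11,0.05,0],0],[-1,[0,0,0],0]]'
cat > tote.py <<'E'
from h import *
T=np.array(state()['tool_pos']); a=np.radians(24); M=np.array([[np.cos(a),-np.sin(a)],[np.sin(a),np.cos(a)]]); o=np.array([.5455,.2735]); print('tool',(T[:2]-o)@M)
for n in("top","scene"):
    g=cloud(snapshot(n)).reshape(-1,3); w=np.c_[(g[:,:2]-o)@M,g[:,2]]
    q=w[(abs(w[:,2]-.0855)<.004)&(abs(w[:,1])<.04)&(w[:,0]<.18)]; h,e=np.histogram(q[:,0],bins=np.arange(-.12,.185,.004)); print(n,[(round(e[i],3),int(h[i])) for i in np.nonzero(h)[0]])
    b=w[(abs(w[:,2]-.103)<.008)&(abs(w[:,1])<.04)&(abs(w[:,0]-.1)<.05)]; print(" bush",len(b),b.min(0).round(3) if len(b) else 0,b.max(0).round(3) if len(b) else 0)
E
python3 tote.py
```

```text
time: 46.95
tool_pos: [0.541, 0.2715, 0.0631]
ee_rot: [[0.914, 0.406, -0.0], [0.406, -0.914, 0.0], [-0.0, -0.0, -1.0]]
contact_force: [-0.4, 0.1, 0.8]
gripper_width: 0.0005
grasp_force: 0.5
time: 47.45
tool_pos: [0.5537, 0.2771, 0.0632]
ee_rot: [[0.914, 0.406, 0.0], [0.406, -0.914, 0.0], [0.001, 0.0, -1.0]]
contact_force: [-0.5, 0.2, 0.1]
gripper_width: 0.0007
grasp_force: 0.0
tool [ 8.97533802e-03 -3.44282527e-05]
top [(np.float64(0.068), 2), (np.float64(0.076), 2), (np.float64(0.084), 1), (np.float64(0.132), 19), (np.float64(0.136), 13), (np.float64(0.156), 23), (np.float64(0.16), 26), (np.float64(0.164), 23), (np.float64(0.168), 9)]
 bush 41 [ 0.066 -0.017  0.095] [0.092 0.001 0.111]
scene [(np.float64(0.0), 2), (np.float64(0.004), 4), (np.float64(0.008), 5), (np.float64(0.012), 4), (np.float64(0.016), 18), (np.float64(0.02), 24), (np.float64(0.024), 6), (np.float64(0.064), 3), (np.float64(0.068), 2), (np.float64(0.072), 4), (np.float64(0.076), 4), (np.float64(0.08), 4), (np.float64(0.084), 9), (np.float64(0.088), 9), (np.float64(0.092), 7), (np.float64(0.132), 2), (np.float64(0.136), 32), (np.float64(0.14), 1), (np.float64(0.156), 2), (np.float64(0.16), 42), (np.float64(0.164), 36), (np.float64(0.168), 46)]
 bush 143 [ 0.062 -0.019  0.095] [0.094 0.013 0.109]
```

```bash
python3 -m pendant '[[-1,[0.18,0.08,0],0],[-1,[0.18,0.08,0],0],[-1,[0.18,0.08,0],0],[-1,[0,0,0],0]]'
python3 -m pendant '[[-1,[0.11,0.05,0],0],[-1,[0.07,0.03,0],0],[-1,[0,0,0],0]]'
python3 -m pendant '[[-1,[0.07,0.03,0],0],[-1,[0,0,0],0]]'; python3 tote.py
```

```text
time: 48.05
tool_pos: [0.5674, 0.2833, 0.0632]
ee_rot: [[0.914, 0.406, 0.001], [0.406, -0.914, 0.0], [0.001, 0.0, -1.0]]
contact_force: [0.4, 0.1, -0.0]
gripper_width: 0.0005
grasp_force: 0.0
time: 48.42
tool_pos: [0.5716, 0.2851, 0.0632]
ee_rot: [[0.914, 0.406, 0.0], [0.406, -0.914, 0.0], [0.0, -0.0, -1.0]]
contact_force: [-0.3, -1.1, 0.5]
gripper_width: 0.0004
grasp_force: 0.0
time: 48.68
tool_pos: [0.5728, 0.2856, 0.0631]
ee_rot: [[0.914, 0.406, -0.001], [0.406, -0.914, -0.0], [-0.001, 0.0, -1.0]]
contact_force: [-3.4, -2.7, 1.3]
gripper_width: 0.0003
grasp_force: 1.9
tool [ 2.98188763e-02 -3.76109066e-05]
top [(np.float64(0.016), 1), (np.float64(0.028), 1), (np.float64(0.032), 1), (np.float64(0.088), 2), (np.float64(0.092), 2), (np.float64(0.1), 1), (np.float64(0.104), 2), (np.float64(0.152), 23), (np.float64(0.156), 29), (np.float64(0.16), 26), (np.float64(0.164), 19), (np.float64(0.168), 12)]
 bush 38 [ 0.087 -0.017  0.095] [ 0.113 -0.001  0.111]
scene [(np.float64(0.02), 2), (np.float64(0.024), 4), (np.float64(0.028), 6), (np.float64(0.032), 5), (np.float64(0.036), 13), (np.float64(0.04), 29), (np.float64(0.044), 7), (np.float64(0.084), 1), (np.float64(0.088), 5), (np.float64(0.092), 5), (np.float64(0.096), 7), (np.float64(0.1), 6), (np.float64(0.104), 7), (np.float64(0.108), 10), (np.float64(0.112), 8), (np.float64(0.156), 18), (np.float64(0.16), 40), (np.float64(0.164), 41), (np.float64(0.168), 38)]
 bush 150 [ 0.084 -0.02   0.095] [0.115 0.013 0.109]
```

```bash
python3 -m pendant '[[-1,[0.04,0.02,0],0],[-1,[0,0,0],0],[-1,[0,0,0],0]]'
python3 -m pendant '[[-1,[-0.04,-0.02,0],0],[-1,[-0.2,-0.09,0],0],[-1,[-0.37,-0.16,0],0],[-1,[-0.74,-0.33,0],0],[-1,[0,0,1],0]]'
python3 -m pendant '[[-1,[0,0,1],0],[-1,[0,0,1],0],[-1,[0,0,1],0],[-1,[0,0,1],0],[-1,[0,0,0],0]]'; python3 tote.py
python3 - <<'E'
from h import *
a=snapshot("scene")["pixels"]; cv2.imwrite("pics/final.png",cv2.resize(a[130:400,60:540],(800,450)))
E
```

```text
time: 49.15
tool_pos: [0.5728, 0.2856, 0.0631]
ee_rot: [[0.914, 0.406, -0.003], [0.406, -0.914, -0.001], [-0.003, 0.0, -1.0]]
contact_force: [-9.0, -4.7, 6.3]
gripper_width: 0.0007
grasp_force: 5.2
time: 49.78
tool_pos: [0.5368, 0.2699, 0.0854]
ee_rot: [[0.914, 0.406, -0.005], [0.406, -0.914, -0.002], [-0.006, -0.0, -1.0]]
contact_force: [1.1, 0.2, -0.3]
gripper_width: 0.0005
grasp_force: 0.0
time: 50.4
tool_pos: [0.5416, 0.2718, 0.1908]
ee_rot: [[0.914, 0.406, 0.005], [0.406, -0.914, 0.002], [0.005, 0.0, -1.0]]
contact_force: [0.7, -0.1, 0.2]
gripper_width: 0.0002
grasp_force: 0.0
tool [-4.24048125e-03  3.44136722e-05]
top [(np.float64(0.036), 2), (np.float64(0.08), 7), (np.float64(0.084), 2), (np.float64(0.1), 4), (np.float64(0.104), 7), (np.float64(0.152), 33), (np.float64(0.156), 58), (np.float64(0.16), 38), (np.float64(0.164), 37), (np.float64(0.168), 12)]
 bush 68 [ 0.079 -0.016  0.095] [0.113 0.014 0.111]
scene [(np.float64(0.04), 22), (np.float64(0.044), 10), (np.float64(0.084), 2), (np.float64(0.088), 5), (np.float64(0.092), 4), (np.float64(0.096), 5), (np.float64(0.1), 6), (np.float64(0.104), 9), (np.float64(0.108), 7), (np.float64(0.112), 7), (np.float64(0.152), 1), (np.float64(0.156), 20), (np.float64(0.16), 36), (np.float64(0.164), 40), (np.float64(0.168), 39)]
 bush 148 [ 0.084 -0.02   0.095] [0.115 0.014 0.109]
```

View pics/final.png

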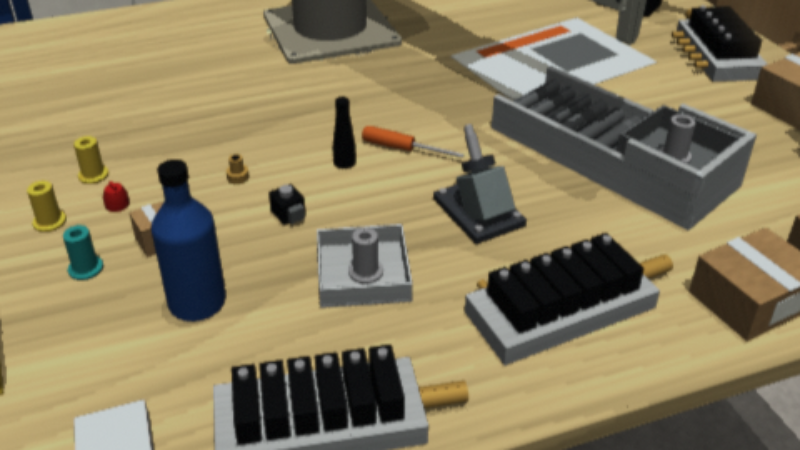

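The final picture shows one bush upright in the tray at (365,255). The other stands in the tote at (682,135), with the tote home against the end stop, and the other items look undisturbed.

```bash
python3 -c "
from plant import sign_off
print(sign_off())"
```

```text
the job is handed in; nothing more can be done
None
```

Job handed in at about 50 s: the bush nearer the gauge slid fully onto the collar and stands in the tote, the other stopped at the step and stands in the reject tray, and the tote is home against the end stop.

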